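# Present the clementine in its serving dish

### The arm

A 6-joint arm with a two-finger parallel gripper is mounted at the origin on the work surface. World frame = base frame: x ahead of the robot, y to its left, z up, the work surface at z = 0. Lengths are in m, angles in rad, forces in N, time in s.
With the tool pointing down it reaches from about 0.275 to 0.775 m from the base axis. Payload 14.6 kg.
Tool frame: the origin (TCP) lies between the finger pads; the fingertips stand 17 mm ahead of it and the grasp point (between the pads) lies 2 mm behind it (robot.finger_overhang is the x of the fingertips in the tool frame, in m); x points along the fingers, z is the direction in which the jaws open and shut, and the axes are right-handed (so a half turn about x gives the same grasp; the last joint's range is limited). The gripper opens to 85 mm and grips with 20 to 120 N. Pads are 22 mm wide; open, the fingers measure 114 mm over their backs; the gripper's body (76 mm by 85 mm) begins 54 mm behind the grasp point. The pads swing forward as they close: fully open they stand 13 mm farther back than shut.
Start: joints at [1.183, 0.263, -0.048, 1.259, 0, 1.415], TCP at [0.121, 0.511, 0.248] pointing down, gripper open.
Joint ranges: [-2.65, 2.65], [-0.89, 1.7], [-1.18, 1.37], [-2.13, 2.11], [-1.35, 1.29], [-3.14, 3.14]. Speed limits (rad/s): [1.89, 1.89, 2.57, 2.79, 3.14, 3.14].

### API

Orientations are given as [roll, pitch, yaw] about the fixed x, y, z axes, in that order (R = Rz(yaw) Ry(pitch) Rx(roll)).
In Python, from cell import telemetry, eyes, robot gives the robot as it stands.
- The arm moves only by the tool arm_command, never from a script. Its argument "rows" is one flat list of numbers, 7 for each row, row after row: the finger opening in cm, from 0 to 8.54, then the shift along the tool's x, y, z in cm, then the turn, a rotation vector about the tool's x, y, z in rad. In form: [fingers, x, y, z, rx, ry, rz, fingers, x, y, z, rx, ry, rz, ...]. A call has exactly 10 rows; each row shifts and turns the pose as measured when the row begins, along the tool's axes as they then stand; what a row does not reach is not made up. A row lasts 1/12 s, in which the tool goes at most 41.7 mm and 7.16 degrees, less where a joint would pass 70% of its speed; a pose out of reach is approached as far as the arm can. A call with a gripper value outside its range is refused whole. The fingers move at their own pace and stop on an object; the grip force is fixed at half the most. Time passes only in rows, so rows that do not move let the fingers close, or fill a call up. It gives the time, the measured TCP pose, the force and the opening at its end, in the units of the state.
- telemetry.sense(): the state, without advancing time (a new reading comes with each control period).
- eyes.get_image(name): name is "side" or "top"; returns a dict with "img" (384x512x3 uint8, red, green, blue), "fx", "fy", "cx", "cy" (pixels), "dist" ([k1, k2, p1, p2, k3] as OpenCV has them; the pictures are not rectified), "R" (3x3) and "t" (3): a world point X has camera coordinates R X + t. Camera axes: x right, y down, z forward; pixel columns grow to the right and rows downward; lengths in m; the calibration is good to about 2 mm. A picture is of the moment at which its call begins. There is no depth.
- robot.close_job(): hands the job in, once; it reports no verdict.
The state is a dict: "time": time; "q": joint angles; "dq": joint speeds; "effort": joint torques, N m; "tcp_pos": TCP position; "ee_rot": TCP orientation; "ft_force": force on the tool from outside, world axes, zero at the start; "ft_torque": the same for the moment, N m; "gripper_width": finger opening in m.
Only numpy, scipy, OpenCV 4.12 (cv2) and the standard library are available. Lean on these libraries where they do the work, as an engineer would, in place of code of your own. Each camera call takes 0.05 s, during which the arm holds its last target.

### The job

Set the clementine from its blue egg cup gently into the middle of the shallow white dish that waits on the narrow wooden stand, and let go of it there. Then take the dish by its upright red handle, lift it straight up about 8 cm clear of the stand and, keeping it level and above the stand with the fruit resting in the middle, turn it about a quarter turn until the handle points square to the near edge of the cutting board, the edge on the robot's side. The program finishes while still holding the dish there, steady and level, with the fruit lying free in its middle; never drop the fruit or tip the dish, and leave the other things on the counter alone.

Things in the scene. Friction and masses are not known exactly. Their poses are not given: they have to be found in the camera images.
- board: Brown wooden cutting board, fixed, 300 mm along its x, 280 along its y, 18 thick. Origin: centre of its underside, on the work surface. Its x points away from the robot (within 0.2 rad of world x), its y left; its near edge is at its -x side and runs along y.
- stand: Dark wooden pedestal, fixed on the board, 50 mm tall, foot 90 mm across, flat round top 72 mm across. Origin: centre of its underside, on the board's top; z up; its x and y axes are parallel to the board's.
- dish: White round dish, loose, about 160 g (0.85 to 1.25 times), 154 mm across, rim 24 high, foot 68 across. Floor: a 6 degree cone, 8 mm up in the middle, 15 mm at 70 mm out, so a ball rolls back to the middle; there the clementine's centre is 30 mm above the underside. Origin: centre of underside; z up. Handle at its -x: first to board +y (within 0.25 rad), at last to board -x.
- dish_grip (a point): Grip point on the dish's handle, at dish (-105, 0, 48) mm, with the dish's axes. The handle is an upright red tab, 10 mm thick along dish x, 36 wide along y, 14 to 66 mm above the underside. Pinch it from above across its thickness (fingers closing along dish x), fingertips above the rim, firmly (90 N): the dish hangs off to one side.
- cup: Blue ceramic egg cup, a fixed upright ring 38 mm across outside, 28 inside, 20 mm tall, standing on the work surface in one of three places; the clementine rests in its mouth. Origin: centre of its underside.
- clementine_center (a point): Centre of the clementine, a loose orange ball 44 mm in diameter, about 50 g (hidden, 0.8 to 1.3 times), firm. In the cup its centre is 37 mm above the work surface. A grip of 20 to 30 N suits it. Its axes turn with the ball and mean nothing.
- clementine: The same clementine; its origin lies on its skin and turns with it, use the centre point instead.
- peel_jar: Bystander, loose, to be left alone: clear jar of orange peel strips, 72 mm across, 85 tall. Origin: centre of its underside.
- honey_jar: Bystander, loose, to be left alone: clear jar of amber honey with a brass lid, 66 mm across, 80 tall. Origin: centre of its underside.
- empty_jar: Bystander, loose, to be left alone: empty-looking clear jar, 68 mm across, 85 tall. Origin: centre of its underside.
- spoon: Bystander, loose, to be left alone: wooden spoon lying flat, 200 mm long. Origin: centre of its underside; it lies in front of the board, to the right.
There are look-alikes about, which are no part of the job. What is shaped like the clementine but purple is not meant. Leave any pink look-alike of the dish alone.

How it is judged:
On the way, in this order (a step that is already met when the one before it is completed fails the run):
1. the clementine lies free in the middle of the dish, which still stands on the stand (horizontal distance between clementine_center and dish below 0.015 m and z of clementine_center in the frame of dish between 0.02 and 0.038 m and contact force between clementine and the arm below 0.02 N and contact force between each of clementine, dish and the fingers below 0.02 N and contact force between dish and stand above 0.3 N and linear speed of clementine below 0.05 m/s), for 0.2 s.
2. the dish, not yet turned, is lifted at least 50 mm off the stand with the clementine in its middle (z of dish in the frame of stand above 0.1 m and horizontal distance between clementine_center and dish below 0.025 m and contact force between clementine and the arm below 0.02 N and contact force between clementine and the fingers below 0.02 N and angle between the x axis of dish and the y axis of board, either way round below 0.6 rad), for 0.2 s.
At the end, for the whole second after the job is handed in: Held by the fingers alone: dish 50 to 150 mm above the stand's top, within 50 mm of its axis, level within 5 degrees, handle to the board's near edge within 8 degrees, at rest; the clementine lies free in it, untouched by the robot, within 15 mm of the middle, at rest (horizontal distance between clementine_center and dish below 0.015 m and z of clementine_center in the frame of dish between 0.02 and 0.038 m and contact force between clementine and the arm below 0.02 N and contact force between clementine and the fingers below 0.02 N and z of dish in the frame of stand between 0.1 and 0.2 m and horizontal distance between dish and stand below 0.05 m and angle between dish's own z axis and vertical below 0.087 rad and angle between the x axis of dish and the x axis of board, either way round below 0.14 rad and x of dish_grip in the frame of stand below -0.03 m and contact force between dish and the fingers above 1 N and contact force between dish and stand below 0.01 N and linear speed of dish below 0.02 m/s and angular speed of dish below 0.4 rad/s and linear speed of clementine below 0.03 m/s); the arm keeps its last pose, push and grip.
It fails at once if the clementine strays more than 30 mm from the middle while the dish is lifted (z of dish in the frame of stand above 0.06 m and horizontal distance between clementine_center and dish above 0.03 m).
It fails at once if the dish tips by more than 11 degrees (angle between dish's own z axis and vertical above 0.2 rad).
It fails at once if the clementine is let go more than 20 mm above its rest in the dish (horizontal distance between clementine_center and dish below 0.08 m and z of clementine_center in the frame of dish above 0.05 m and contact force between clementine and the fingers below 0.01 N).
It fails at once if the dish is lowered or knocked off its stand (z of dish in the frame of stand below 0.04 m).
It fails at once if a bystander is shifted by more than 30 mm (distance of any of peel_jar, honey_jar, empty_jar, spoon from where it was at the start of the episode above 0.03 m).
It also fails if it takes over 69 s, if anything falls off the work surface, if the arm or the gripper's body presses on something with over 40 N, if the wrist force passes 120 N, or if a joint passes its speed limit or range.

## Working session

There is one attempt and no reset: what is moved stays moved. The work goes in short steps, Python scripts to look and compute and a tool call to move; the robot and the scene stay as the last step left them, time stands still between calls to the robot, and variables do not carry over. Pictures are saved under pics/ and viewed, and the job is handed in when it is done.

Besides the shell and the picture viewer there is one more tool, called after "Request:" in YAML: its name, and indented under it one key for each argument. arm_command: Moves the arm, as the interface text tells. Its arguments: {"type":"object","properties":{"rows":{"type":"array","items":{"type":"number"}}},"required":["rows"]}

```bash
ls; mkdir -p pics; python3 - <<'E'
from cell import telemetry, eyes, robot
import cv2,numpy as np
print(telemetry.sense()); print(robot.finger_overhang)
for n in ["side","top"]:
    d=eyes.get_image(n); cv2.imwrite(f"pics/{n}0.png",d["img"][:,:,::-1])
    np.savez(f"{n}0.npz",**d)
    print({k:v for k,v in d.items() if k!="img"})
E
```

```text
pics
{'time': 0.0, 'q': array([ 1.18272685e+00,  2.63493730e-01, -4.89368661e-02,  1.25940802e+00,
        3.02435996e-05,  1.41549460e+00]), 'dq': array([-0.00022006,  0.00010335,  0.00111726, -0.00073507, -0.00010743,
       -0.00152835]), 'effort': array([ 6.80434277e-04, -6.37626100e+01,  3.84574807e+01,  1.34951680e-02,
       -9.86660984e-05, -1.00461327e-05]), 'tcp_pos': array([0.12100027, 0.51059691, 0.24784025]), 'ee_rot': array([ 2.95728269,  1.56975359, -1.98787406]), 'ft_force': array([0.63320358, 0.02974754, 0.25037939]), 'ft_torque': array([-0.02717151, -0.03038882,  0.04705305]), 'gripper_width': 0.08512049116706026}
0.017
{'fx': 365.1489820076145, 'fy': 365.1489820076145, 'cx': 261.3690305166305, 'cy': 192.95738898846383, 'dist': array([0.02214246, 0.        , 0.        , 0.        , 0.        ]), 'R': array([[-0.99002248, -0.13937191,  0.02075956],
       [-0.09853741,  0.57945089, -0.80902846],
       [ 0.1007267 , -0.80300195, -0.58740276]]), 't': array([0.43083499, 0.14017632, 1.04020211])}
{'fx': 391.1385533661785, 'fy': 391.1385533661785, 'cx': 255.1844061885547, 'cy': 189.96798705558768, 'dist': array([-0.11086006,  0.        ,  0.        ,  0.        ,  0.        ]), 'R': array([[ 0.02565462, -0.99956749, -0.01437599],
       [-0.989291  , -0.02331866, -0.14408176],
       [ 0.14368421,  0.0179184 , -0.98946136]]), 't': array([-0.04103912,  0.47060397,  0.96910071])}
```

View pics/side0.png

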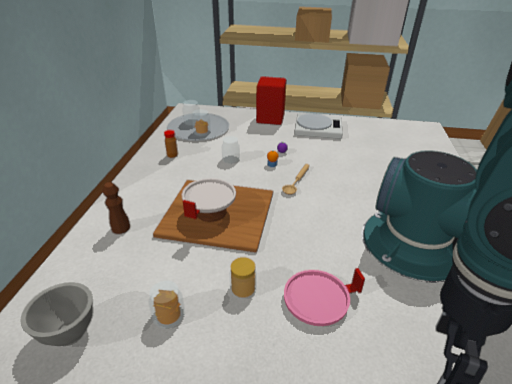

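View pics/top0.png

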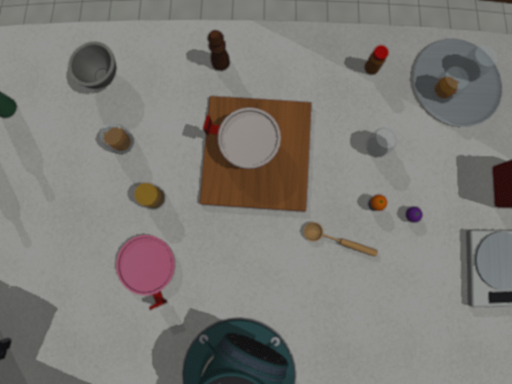

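The side view shows the clementine in its cup at (272,158), with the purple ball at (282,148) and the white dish on its stand at (209,195). In the top view the clementine is at (378,202), the dish at (249,138), its red handle at (210,125), and the board corners are near (208,97), (311,102), (305,211) and (200,205).

```bash
cat > h.py <<'E'
import cv2,numpy as np
def K(d): return np.array([[d["fx"],0,d["cx"]],[0,d["fy"],d["cy"]],[0,0,1]],float)
def ray(d,p):
    u=cv2.undistortPoints(np.array(p,float).reshape(-1,1,2),K(d),d["dist"].astype(float)).reshape(-1,2)
    R=d["R"]; c=-R.T@d["t"]
    return c,(np.c_[u,np.ones(len(u))])@R
def plane(d,p,z):
    c,v=ray(d,p); return c+v*((z-c[2])/v[:,2])[:,None]
def tri(d1,p1,d2,p2):
    A=np.zeros((3,3));b=np.zeros(3)
    L=[]
    for d,p in((d1,p1),(d2,p2)):
        c,v=ray(d,p); v=v[0]/np.linalg.norm(v[0]); M=np.eye(3)-np.outer(v,v);A+=M;b+=M@c;L.append((c,v))
    X=np.linalg.solve(A,b)
    return X,[np.linalg.norm(np.cross(X-c,v)) for c,v in L]
def proj(d,X):
    return cv2.projectPoints(np.array(X,float).reshape(-1,1,3),cv2.Rodrigues(d["R"])[0],d["t"].astype(float),K(d),d["dist"].astype(float))[0].reshape(-1,2)
def load(f): z=np.load(f); return {k:(z[k] if z[k].ndim else float(z[k])) for k in z}
def comps(m,amin=8):
    n,l,s,c=cv2.connectedComponentsWithStats(m.astype(np.uint8))
    return [(s[i],c[i],l==i) for i in range(1,n) if s[i][4]>=amin]
E
python3 - <<'E'
from h import *
np.set_printoptions(precision=4,suppress=True)
t=load("top0.npz");s=load("side0.npz")
for nm,d in(("top",t),("side",s)):
    hsv=cv2.cvtColor(d["img"],cv2.COLOR_RGB2HSV).astype(int);H,S,V=hsv[...,0],hsv[...,1],hsv[...,2]
    print(nm,"orange");[print(a,c) for a,c,_ in comps((H>=6)&(H<=18)&(S>190)&(V>120),15)]
    print("red");[print(a,c) for a,c,_ in comps(((H<=4)|(H>=176))&(S>180)&(V>70))]
    print("blue");[print(a,c) for a,c,_ in comps((H>=100)&(H<=118)&(S>120)&(V>60),5)]
    print("white");[print(a,c) for a,c,_ in comps((S<25)&(V>185),300)][:0]
for nm,d in(("top",t),("side",s)):
    x0,y0,w=(190,80,140) if nm=="top" else (150,150,140)
    cv2.imwrite(f"pics/{nm}0c.png",cv2.resize(d["img"][y0:y0+140,x0:x0+w,::-1],None,fx=4,fy=4,interpolation=cv2.INTER_CUBIC))
E
```

```text
top orange
[375 196  11  13 105] [380.0952 201.9333]
red
[374  46  14  14 141] [380.5106  52.2908]
[204 116   6  13  42] [206.5952 122.3095]
[209 124  10  11  70] [213.4429 128.8286]
[154 293   8   7  35] [157.9714 295.9429]
[151 301  12   7  28] [157.2143 303.6071]
blue
white
side orange
[268 151  10  10  81] [272.2222 155.8025]
red
[ 257   77   29   47 1219] [270.2502  99.9221]
[165 131   9   7  56] [169.0357 133.75  ]
[183 201  16  18 197] [189.8426 209.3655]
[346 269  18  23 229] [356.1703 281.9476]
blue
[268 162   8   5  27] [271.3333 164.    ]
white
[    0   104   461   280 62580] [250.1754 264.1448]
```

View pics/top0c.png

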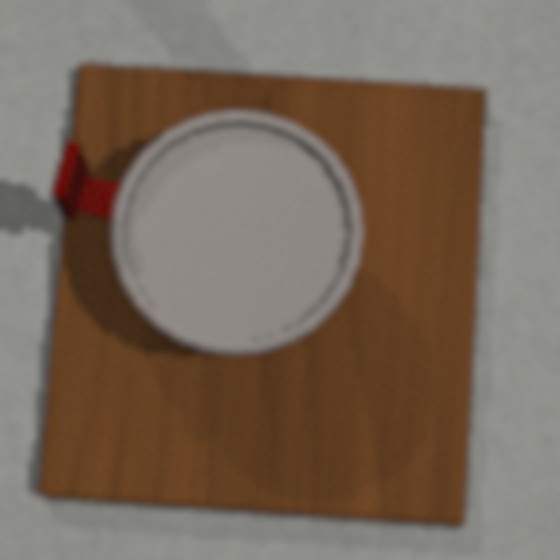

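View pics/side0c.png

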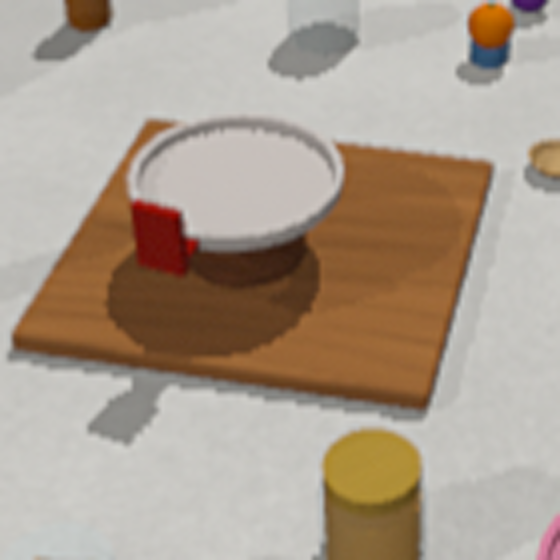

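```bash
python3 - <<'E'
from h import *
for f,r in (("top0.npz",(345,445,170,240)),("side0.npz",(240,320,130,190))):
    d=load(f);x0,x1,y0,y1=r
    cv2.imwrite("pics/"+f[:4]+"_cl.png",cv2.resize(d["img"][y0:y1,x0:x1,::-1],None,fx=7,fy=7,interpolation=cv2.INTER_CUBIC))
E
python3 - <<'E'
from h import *
np.set_printoptions(precision=4,suppress=True)
t=load("top0.npz");s=load("side0.npz")
x0,y0=198,108
a=cv2.resize(t["img"][y0:y0+30,x0:x0+30,::-1],None,fx=13,fy=13,interpolation=cv2.INTER_NEAREST)
b=cv2.resize(s["img"][195:225,178:208,::-1],None,fx=13,fy=13,interpolation=cv2.INTER_NEAREST)
cv2.imwrite("pics/hand.png",np.hstack([a,b]))
q=lambda u,v:(190+(u+.5)/4-.5,80+(v+.5)/4-.5)
B=plane(t,[q(79,64),q(485,88),q(462,524),q(40,493)],0.018)
print("board",B, B.mean(0))
e=[B[0]-B[3],B[1]-B[2]];print([np.linalg.norm(v) for v in e],[np.arctan2(v[1],v[0]) for v in e])
e=[B[0]-B[1],B[3]-B[2]];print([np.linalg.norm(v) for v in e],[np.arctan2(-v[0],v[1]) for v in e])
hsv=cv2.cvtColor(t["img"],cv2.COLOR_RGB2HSV).astype(int)
m=(hsv[...,1]<60)&(hsv[...,2]>90);
# dish: not wood within board
mm=np.zeros_like(m);mm[90:200,212:300]=1
cs=max(comps(m&mm),key=lambda c:c[0][4]); print(cs[0])
cnt=max(cv2.findContours(cs[2].astype(np.uint8),0,cv2.CHAIN_APPROX_NONE)[0],key=len)
P=plane(t,cnt.reshape(-1,2),0.092)
(c,r)=cv2.minEnclosingCircle(P[:,:2].astype(np.float32)*1000);print("dish",c,r, )
A=np.c_[2*P[:,:2],np.ones(len(P))];x=np.linalg.lstsq(A,(P[:,:2]**2).sum(1),rcond=None)[0];print(x[:2],np.sqrt(x[2]+x[:2]@x[:2]))
print("cam",-t["R"].T@t["t"],-s["R"].T@s["t"])
E
```

```text
board [[ 0.7308  0.1024  0.018 ]
 [ 0.7192 -0.1738  0.018 ]
 [ 0.4229 -0.1596  0.018 ]
 [ 0.4364  0.1146  0.018 ]] [ 0.5773 -0.0291  0.018 ]
[np.float64(0.2946008733435932), np.float64(0.29667424681994725)] [np.float64(-0.041369309635864784), np.float64(-0.047893439153136756)]
[np.float64(0.2765228489729467), np.float64(0.2745960938446044)] [np.float64(-0.04184585197008441), np.float64(-0.049376917993149305)]
[ 218  107   63   62 3008]
dish (594.4627075195312, -10.992045402526855) 78.13960266113281
[ 0.5943 -0.0111] 0.07661533787852394
cam [ 0.3274 -0.0474  1.0261] [0.3356 0.8141 0.7155]
```

View pics/top0_cl.png

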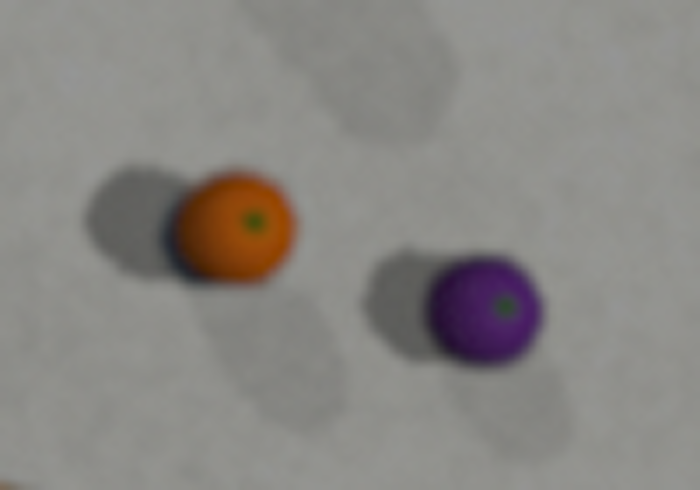

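View pics/side_cl.png

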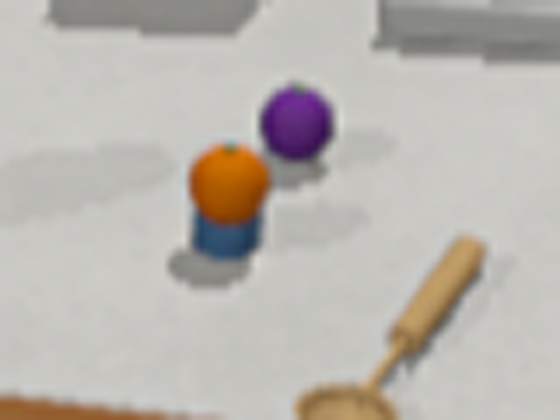

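View pics/hand.png

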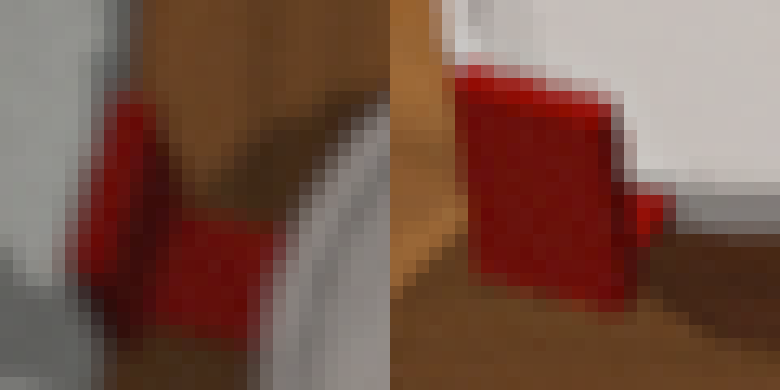

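```bash
python3 - <<'E'
from h import *
np.set_printoptions(precision=4,suppress=True)
t=load("top0.npz");s=load("side0.npz")
ct=(378.2,202.1);cs=(272.2,155.8)
print(tri(t,ct,s,cs),plane(t,[ct],.037),plane(s,[cs],.037))
g=plane(t,[(205.8,121.9),(206.6,122.3)],.134);print(g)
c=np.array([.5943,-.0111])
for k in g: v=c-k[:2];print(np.linalg.norm(v),np.arctan2(v[1],v[0]))
# side: top face ends px (crop 13): left end (462,73) right end (612,98), minus 390
sp=lambda u,v:(178+(u-390)/13-.5,195+v/13-.5)
e=plane(s,[sp(468,73),sp(612,98)],.134);print(e,e.mean(0),np.linalg.norm(e[0]-e[1]));v=e[0]-e[1];print(np.arctan2(v[1],v[0]))
tp=lambda u,v:(198+u/13-.5,108+v/13-.5)
e=plane(t,[tp(130,95),tp(90,275)],.134);v=e[0]-e[1];print(e,np.linalg.norm(v),np.arctan2(v[1],v[0]))
# handle connector arm midline: at rim & tab
# dish in side view: rim ellipse leftmost etc.
d=s;hsv=cv2.cvtColor(d["img"],cv2.COLOR_RGB2HSV).astype(int)
q=lambda u,v:(150+(u+.5)/4-.5,150+(v+.5)/4-.5)
P=plane(s,[q(128,178),q(345,175),q(240,117),q(240,246)],.092);print(P)
A=np.c_[2*P[:,:2],np.ones(4)];x=np.linalg.lstsq(A,(P[:,:2]**2).sum(1),rcond=None)[0];print(x[:2],np.sqrt(x[2]+x[:2]@x[:2]))
B=plane(s,[q(150,121),q(492,162),q(426,402),q(16,340)],.018);print(B,B.mean(0))
for i,j in((1,2),(0,3)):v=B[i]-B[j];print(np.linalg.norm(v),np.arctan2(v[1],v[0]))
E
```

```text
(array([ 0.4455, -0.3442,  0.0409]), [np.float64(0.0010686910638654742), np.float64(0.0010686910638654738)]) [[ 0.447  -0.3454  0.037 ]] [[ 0.445  -0.3507  0.037 ]]
[[0.618  0.0906 0.134 ]
 [0.617  0.0886 0.134 ]]
0.10438263389030088 -1.7993589879701422
0.1022522321418875 -1.7945344099620595
[[0.6319 0.085  0.134 ]
 [0.6012 0.0882 0.134 ]] [0.6166 0.0866 0.134 ] 0.030918010398251095
-0.10453373396562386
[[0.6357 0.0874 0.134 ]
 [0.6012 0.093  0.134 ]] 0.03500039013893103 -0.16340398544013918
[[ 0.6674  0.0058  0.092 ]
 [ 0.515  -0.0238  0.092 ]
 [ 0.6085 -0.0842  0.092 ]
 [ 0.569   0.0681  0.092 ]]
[ 0.5909 -0.0074] 0.07817197874919077
[[ 0.7141 -0.1719  0.018 ]
 [ 0.4209 -0.1613  0.018 ]
 [ 0.4327  0.1205  0.018 ]
 [ 0.7231  0.1061  0.018 ]] [ 0.5727 -0.0267  0.018 ]
0.28204117290166475 -1.6129952076091776
0.27815074468270146 -1.6033206920898075
```

```bash
cat >> h.py <<'E'
from scipy.spatial.transform import Rotation as Ro
def tool(s): return np.array(s["tcp_pos"]),Ro.from_euler("xyz",s["ee_rot"]).as_matrix()
E
python3 - <<'E'
from h import *
from cell import telemetry
np.set_printoptions(precision=4,suppress=True)
p,R=tool(telemetry.sense());print(R)
z=R[:,2];print("jaw yaw",np.arctan2(z[1],z[0]))
from h import *
t=load("top0.npz");s=load("side0.npz")
print(plane(t,[(381,143),(414.4,213.7),(313,231),(376,252),(149,195)],.04))
E
```

```text
[[-0.0003 -0.973   0.2307]
 [-0.0009  0.2307  0.973 ]
 [-1.      0.0001 -0.0009]]
jaw yaw 1.338015415744776
[[ 0.6025 -0.3555  0.04  ]
 [ 0.4188 -0.4387  0.04  ]
 [ 0.3698 -0.1775  0.04  ]
 [ 0.3202 -0.3372  0.04  ]
 [ 0.451   0.2435  0.04  ]]
```

Request:
arm_command:
  rows: [8, 0, -1.5, -1, 0, 0, 0, 8, 0, -3, -2, 0, 0, 0, 8, 0, -3, -2, 0, 0, 0, 8, 0, -3, -2, 0, 0, 0, 8, 0, -3, -2, 0, 0, 0, 8, 0, -3, -2, 0, 0, 0, 8, 0, -3, -2, 0, 0, 0, 8, 0, -3, -2, 0, 0, 0, 8, 0, -3, -2, 0, 0, 0, 8, 0, -3, -2, 0, 0, 0]

```text
time: 0.93
tcp_pos: [0.3588, 0.2526, 0.2452]
ee_rot: [2.527, 1.566, -2.407]
ft_force: [1.1, 1.1, -0.0]
gripper_width: 0.0801
```

Request:
arm_command:
  rows: [8, 0, -1.7, -3.5, 0, 0, 0, 8, 0, -1.7, -3.5, 0, 0, 0, 8, 0, -1.7, -3.5, 0, 0, 0, 8, 0, -1.7, -3.5, 0, 0, 0, 8, 0, -1.7, -3.5, 0, 0, 0, 8, 0, -1.7, -3.5, 0, 0, 0, 8, 0, -1.7, -3.5, 0, 0, 0, 8, 0, -1.7, -3.5, 0, 0, 0, 8, 0, -1.7, -3.5, 0, 0, 0, 8, 0, -1.7, -3.5, 0, 0, 0]

```text
time: 1.77
tcp_pos: [0.4495, -0.1448, 0.2446]
ee_rot: [2.331, 1.566, -2.604]
ft_force: [1.1, -0.7, -0.1]
gripper_width: 0.0795
```

Request:
arm_command:
  rows: [7, 0, 0, 0, 0.1, 0, 0, 7, 0, 0, 0, 0.12, 0, 0, 7, 0, 0, 0, 0.12, 0, 0, 7, 0, 0, 0, 0.12, 0, 0, 7, 0, 0, 0, 0.12, 0, 0, 7, 0, 0, 0, 0.12, 0, 0, 7, 0, 0, 0, 0.12, 0, 0, 7, 0, 0, 0, 0.12, 0, 0, 7, 0, 0, 0, 0.12, 0, 0, 7, 0, 0, 0, 0.12, 0, 0]

```text
time: 2.6
tcp_pos: [0.4493, -0.1541, 0.2408]
ee_rot: [3.078, 1.56, -3.083]
ft_force: [0.2, 0.3, 0.1]
gripper_width: 0.07
```

```bash
cat > go.py <<'E'
from h import *
from cell import telemetry
import sys
np.set_printoptions(precision=4,suppress=True)
def st(target=None,yaw=None):
    s=telemetry.sense();p,R=tool(s);z=R[:,2]
    y=np.arctan2(z[1],z[0]);print("t",s["time"],"p",p,"jaw",y,"w",s["gripper_width"],"q",s["q"],"F",s["ft_force"])
    if target is not None: print("shift cm",R.T@(np.array(target)-p)*100)
    if yaw is None: yaw=y
    # desired R: x down, z jaw yaw
    zz=np.array([np.cos(yaw),np.sin(yaw),0]);xx=np.array([0,0,-1.]);Rd=np.c_[xx,np.cross(zz,xx),zz]
    print("rotvec",Ro.from_matrix(R.T@Rd).as_rotvec())
if __name__=="__main__":
    a=[float(x) for x in sys.argv[1:]];st(a[:3] if len(a)>=3 else None,a[3] if len(a)>3 else None)
E
python3 go.py 0.446 -0.346 0.14 0
```

```text
t 2.6 p [ 0.4493 -0.1541  0.2408] jaw 0.12267339886808597 w 0.06997519155835556 q [-0.499   0.1868 -0.1721  1.2208 -0.0056  0.9491] F [0.235  0.2664 0.0855]
shift cm [ 10.0962 -19.0084  -2.5708]
rotvec [ 0.1227 -0.0106 -0.    ]
```

Request:
arm_command:
  rows: [7, 0.5, -1, -0.1, 0.06, -0.005, 0, 7, 1.1, -2.1, -0.2, 0.06, -0.005, 0, 7, 1.1, -2.1, -0.1, 0, 0, 0, 7, 1.1, -2.1, -0.1, 0, 0, 0, 7, 1.1, -2.1, 0, 0, 0, 0, 7, 1.1, -2.1, 0, 0, 0, 0, 7, 1.1, -2.1, 0, 0, 0, 0, 7, 1.1, -2.1, 0, 0, 0, 0, 7, 1.1, -2.1, 0, 0, 0, 0, 7, 0.8, -1.2, 0, 0, 0, 0]

```text
time: 3.43
tcp_pos: [0.4439, -0.3498, 0.135]
ee_rot: [1.777, 1.569, 1.768]
ft_force: [-0.5, 0.3, 0.8]
gripper_width: 0.0699
```

```bash
python3 go.py 0.446 -0.346 0.10 0; python3 - <<'E'
from h import *
from cell import eyes
for n,r in (("top",(330,440,150,240)),("side",(220,330,90,180))):
    d=eyes.get_image(n);np.savez(f"{n}1.npz",**d);x0,x1,y0,y1=r
    cv2.imwrite(f"pics/{n}1.png",cv2.resize(d["img"][y0:y1,x0:x1,::-1],None,fx=5,fy=5,interpolation=cv2.INTER_CUBIC))
E
```

```text
t 3.4333 p [ 0.4439 -0.3498  0.135 ] jaw -0.009037318705487025 w 0.0699280520685212 q [-0.812   0.3885 -0.1759  1.0076  0.0008  0.7679] F [-0.5085  0.277   0.7588]
shift cm [3.5016 0.375  0.2094]
rotvec [-0.009  -0.0003 -0.0015]
```

View pics/top1.png

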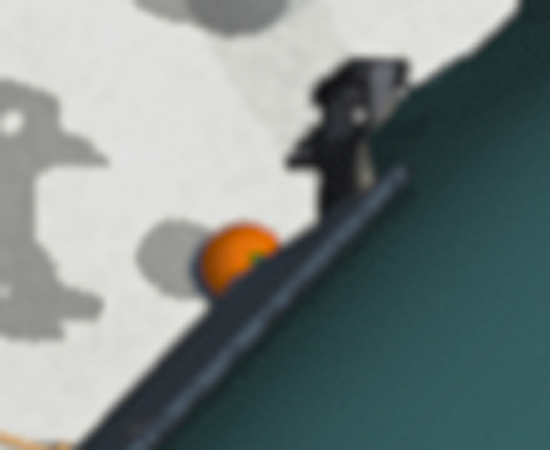

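View pics/side1.png

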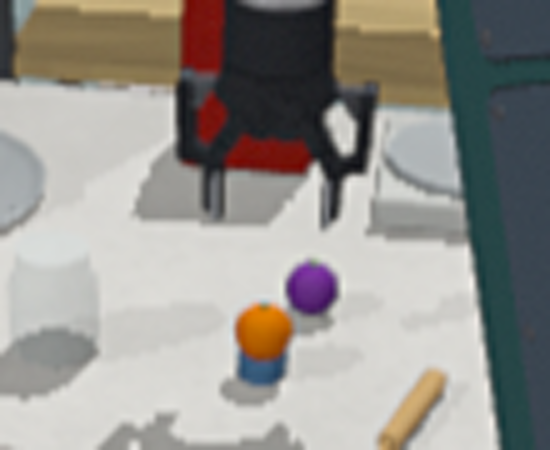

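```bash
python3 - <<'E'
from h import *
t=load("top1.npz");s=load("side1.npz")
print(proj(s,[[.4439,-.3498,.118],[.4439+.035,-.3498,.118],[.4439-.035,-.3498,.118],[.446,-.347,.037]]))
print([((220+u/5-.4),90+v/5-.4) for u,v in((213,222),(330,225),(263,332))])
E
python3 go.py 0.446 -0.347 0.041 0
```

```text
[[273.36418163 136.11186813]
 [263.59346562 135.29721517]
 [283.18902995 136.92917557]
 [271.823779   156.27814556]]
[(262.20000000000005, 134.0), (285.6, 134.6), (272.20000000000005, 156.0)]
t 3.5333 p [ 0.4436 -0.3491  0.1346] jaw -0.009878663154698259 w 0.07004003352703035 q [-0.8115  0.3888 -0.1767  1.0082  0.0009  0.7692] F [-1.1525 -0.2129  0.9234]
shift cm [9.3614 0.1843 0.2502]
rotvec [-0.0099 -0.0013 -0.0027]
```

Request:
arm_command:
  rows: [7, 0.7, 0.2, 0.2, 0, 0, 0, 7, 1.3, 0, 0, 0, 0, 0, 7, 1.3, 0, 0, 0, 0, 0, 7, 1.3, 0, 0, 0, 0, 0, 7, 1.3, 0, 0, 0, 0, 0, 7, 1.2, 0, 0, 0, 0, 0, 7, 0.9, 0, 0, 0, 0, 0, 7, 0.7, 0, 0, 0, 0, 0, 7, 0.3, 0, 0, 0, 0, 0, 7, 0, 0, 0, 0, 0, 0]

```text
time: 4.37
tcp_pos: [0.4484, -0.3375, 0.0428]
ee_rot: [0.907, 1.568, 0.903]
ft_force: [0.1, -0.3, 0.6]
gripper_width: 0.0702
```

```bash
python3 go.py 0.446 -0.347 0.041 0; python3 - <<'E'
from h import *
from cell import eyes
for n,r in (("side",(230,310,110,180)),):
    d=eyes.get_image(n);x0,x1,y0,y1=r
    cv2.imwrite(f"pics/{n}2.png",cv2.resize(d["img"][y0:y1,x0:x1,::-1],None,fx=7,fy=7,interpolation=cv2.INTER_CUBIC))
E
```

```text
t 4.3667 p [ 0.4484 -0.3375  0.0428] jaw -0.0035536222108407695 w 0.07024549155759295 q [-0.7917  0.4647 -0.3317  0.7747  0.0026  0.7826] F [ 0.0552 -0.3005  0.5772]
shift cm [ 0.1772 -0.9477 -0.2366]
rotvec [-0.0036  0.0016 -0.0021]
```

View pics/side2.png

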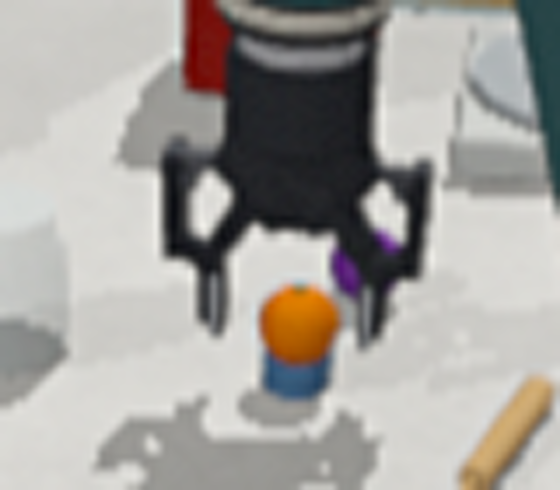

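Request:
arm_command:
  rows: [7, 0, -0.5, -0.1, 0, 0, 0, 7, 0.1, -0.5, -0.1, 0, 0, 0, 7, 0.1, 0, 0, 0, 0, 0, 7, 0, 0, 0, 0, 0, 0, 7, 0, 0, 0, 0, 0, 0, 7, 0, 0, 0, 0, 0, 0, 7, 0, 0, 0, 0, 0, 0, 7, 0, 0, 0, 0, 0, 0, 7, 0, 0, 0, 0, 0, 0, 7, 0, 0, 0, 0, 0, 0]

```text
time: 5.25
tcp_pos: [0.447, -0.3501, 0.0432]
ee_rot: [-0.177, 1.566, -0.181]
ft_force: [-0.3, -0.5, 0.6]
gripper_width: 0.0701
```

```bash
python3 go.py 0.446 -0.347 0.041 0
```

```text
t 5.25 p [ 0.447  -0.3501  0.0432] jaw -0.0043468486430918935 w 0.0700542292447367 q [-0.8091  0.4712 -0.318   0.7779  0.0026  0.766 ] F [-0.2817 -0.4607  0.5789]
shift cm [ 0.2202  0.3075 -0.107 ]
rotvec [-0.0043  0.0044  0.0008]
```

Request:
arm_command:
  rows: [7, 0.2, 0.2, -0.1, 0, 0, 0, 7, 0, 0, 0, 0, 0, 0, 6, 0, 0, 0, 0, 0, 0, 5, 0, 0, 0, 0, 0, 0, 4, 0, 0, 0, 0, 0, 0, 3, 0, 0, 0, 0, 0, 0, 2, 0, 0, 0, 0, 0, 0, 2, 0, 0, 0, 0, 0, 0, 2, 0, 0, 0, 0, 0, 0, 2, 0, 0, 0, 0, 0, 0]

```text
time: 6.08
tcp_pos: [0.4457, -0.3476, 0.0415]
ee_rot: [-0.246, 1.567, -0.251]
ft_force: [-0.7, -0.7, 1.6]
gripper_width: 0.0416
```

```bash
python3 go.py 0.446 -0.347 0.10 0; python3 - <<'E'
from h import *
from cell import eyes
for n,r in (("side",(230,310,110,180)),):
    d=eyes.get_image(n);x0,x1,y0,y1=r
    cv2.imwrite(f"pics/{n}3.png",cv2.resize(d["img"][y0:y1,x0:x1,::-1],None,fx=7,fy=7,interpolation=cv2.INTER_CUBIC))
E
```

```text
t 6.0833 p [ 0.4457 -0.3476  0.0415] jaw -0.004084172813361914 w 0.04163174288817056 q [-0.8075  0.4695 -0.327   0.7708  0.0022  0.7674] F [-0.7467 -0.6969  1.5759]
shift cm [-5.8482  0.0508  0.0526]
rotvec [-0.0041  0.004   0.001 ]
```

View pics/side3.png

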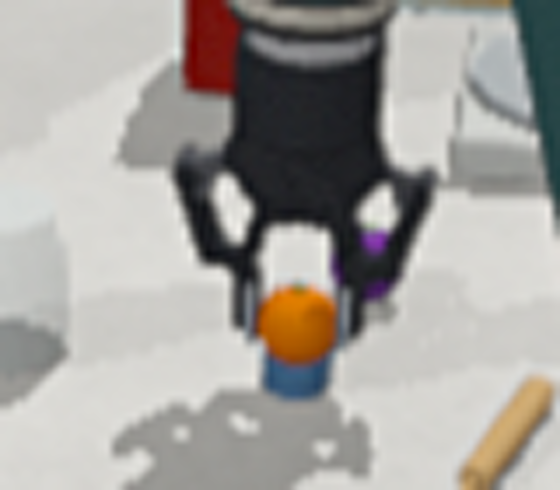

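The side view shows the ball gripped centrally between the pads, at (297,325) in the crop. Next I lift it.

Request:
arm_command:
  rows: [2, -0.5, 0, 0, 0, 0, 0, 2, -1, 0, 0, 0, 0, 0, 2, -1.5, 0, 0, 0, 0, 0, 2, -2, 0, 0, 0, 0, 0, 2, -2, 0, 0, 0, 0, 0, 2, -2, 0, 0, 0, 0, 0, 2, -2, 0, 0, 0, 0, 0, 2, -2, 0, 0, 0, 0, 0, 2, -2, 0, 0, 0, 0, 0, 2, -1, 0, 0, 0, 0, 0]

```text
time: 6.97
tcp_pos: [0.4438, -0.3459, 0.2134]
ee_rot: [0.27, 1.568, 0.266]
ft_force: [-0.0, -0.1, -0.8]
gripper_width: 0.0416
```

```bash
python3 go.py 0.594 -0.011 0.20 0; python3 - <<'E'
from h import *
from cell import eyes
np.set_printoptions(precision=4,suppress=True)
n="side";d=eyes.get_image(n);np.savez("side4.npz",**d)
cv2.imwrite(f"pics/{n}4.png",d["img"][:,:,::-1])
hsv=cv2.cvtColor(d["img"],cv2.COLOR_RGB2HSV).astype(int);H,S,V=hsv[...,0],hsv[...,1],hsv[...,2]
[print(a,c) for a,c,_ in comps((H>=6)&(H<=18)&(S>190)&(V>120),15)]
E
```

```text
t 6.9667 p [ 0.4438 -0.3459  0.2134] jaw -0.003952297276337008 w 0.04158000965142561 q [-0.8081  0.3388 -0.0324  1.1982  0.0025  0.7667] F [-0.0106 -0.0749 -0.8018]
shift cm [ 1.4073 33.5505 14.8805]
rotvec [-0.004   0.0028 -0.0008]
[269 105  12  14 134] [274.2313 111.7239]
[166 138   5   6  17] [167.3529 140.0588]
```

View pics/side4.png

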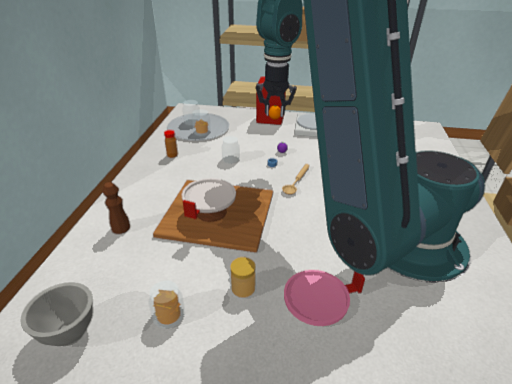

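Request:
arm_command:
  rows: [2, 0, 0.8, 0.4, 0, 0, 0, 2, 0, 1.6, 0.7, 0, 0, 0, 2, 0, 2.4, 1.1, 0, 0, 0, 2, 0, 2.5, 1.1, 0, 0, 0, 2, 0, 2.5, 1.1, 0, 0, 0, 2, 0, 2.5, 1.1, 0, 0, 0, 2, 0, 2.5, 1.1, 0, 0, 0, 2, 0, 2.5, 1.1, 0, 0, 0, 2, 0, 2.5, 1.1, 0, 0, 0, 2, 0, 2.5, 1.1, 0, 0, 0]

```text
time: 7.85
tcp_pos: [0.5454, -0.1124, 0.2115]
ee_rot: [1.568, 1.57, 1.557]
ft_force: [0.2, -0.7, -0.1]
gripper_width: 0.0409
```

```bash
python3 go.py 0.593 -0.009 0.17 0
```

```text
t 7.85 p [ 0.5454 -0.1124  0.2115] jaw -0.01130731201625245 w 0.04085488455313104 q [-0.35    0.331  -0.0495  1.1907  0.001   1.2321] F [ 0.1873 -0.7272 -0.0517]
shift cm [ 4.1631 10.3892  4.6383]
rotvec [-0.0113  0.     -0.001 ]
```

Request:
arm_command:
  rows: [2, 0, 2, 0.9, 0, 0, 0, 2, 0, 2, 0.9, 0, 0, 0, 2, 0, 2, 0.9, 0, 0, 0, 2, 0.4, 1.5, 0.6, 0, 0, 0, 2, 0.6, 1, 0.4, 0, 0, 0, 2, 0.8, 0.7, 0.3, 0, 0, 0, 2, 0.8, 0.3, 0.1, 0, 0, 0, 2, 0.8, 0, 0, 0, 0, 0, 2, 0.5, 0, 0, 0, 0, 0, 2, 0.2, 0, 0, 0, 0, 0]

```text
time: 8.68
tcp_pos: [0.5861, -0.0036, 0.1619]
ee_rot: [2.706, 1.562, 2.701]
ft_force: [-0.3, -0.1, -1.2]
gripper_width: 0.0411
```

```bash
python3 go.py 0.593 -0.009 0.105 0; python3 - <<'E'
from h import *
from cell import eyes
np.set_printoptions(precision=4,suppress=True)
for n in("side","top"):
    d=eyes.get_image(n);np.savez(n+"5.npz",**d)
    hsv=cv2.cvtColor(d["img"],cv2.COLOR_RGB2HSV).astype(int);H,S,V=hsv[...,0],hsv[...,1],hsv[...,2]
    [print(n,a,c,plane(d,[c],.166)) for a,c,_ in comps((H>=6)&(H<=18)&(S>190)&(V>120),15)]
    x0,y0=(140,110) if n=="side" else (180,70)
    cv2.imwrite(f"pics/{n}5.png",cv2.resize(d["img"][y0:y0+140,x0:x0+140,::-1],None,fx=4,fy=4,interpolation=cv2.INTER_CUBIC))
E
```

```text
t 8.6833 p [ 0.5861 -0.0036  0.1619] jaw -0.005187138882283604 w 0.04113974896639562 q [-0.1464  0.4098 -0.0632  1.1064  0.0026  1.4296] F [-0.308  -0.1491 -1.2159]
shift cm [ 5.6827 -0.5557  0.7343]
rotvec [-0.0052 -0.0081 -0.0038]
side [166 138   5   6  19] [167.3684 140.2632] [[ 0.7617 -0.1674  0.166 ]]
side [201 169  14  14 152] [208.1908 175.75  ] [[0.5838 0.0083 0.166 ]]
```

View pics/side5.png

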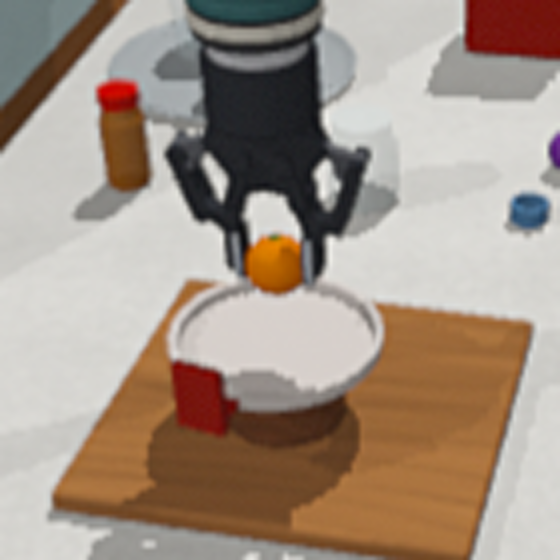

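View pics/top5.png

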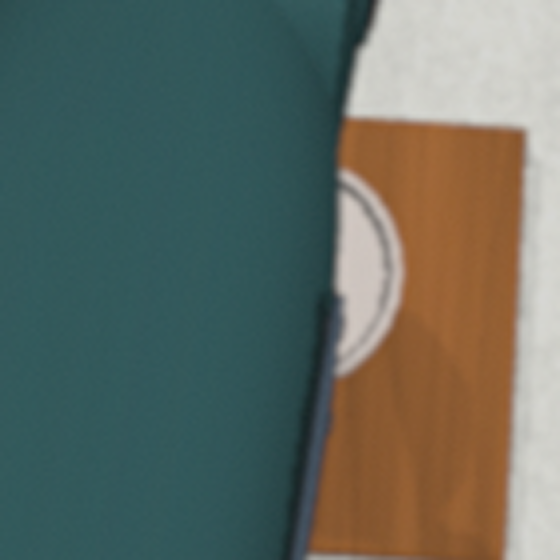

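Request:
arm_command:
  rows: [2, 0, -0.3, 0.3, 0, -0.004, 0, 2, 0, -0.3, 0.3, 0, -0.004, 0, 2, 0.4, 0, 0, 0, 0, 0, 2, 0.7, 0, 0, 0, 0, 0, 2, 0.7, 0, 0, 0, 0, 0, 2, 0.7, 0, 0, 0, 0, 0, 2, 0.7, 0, 0, 0, 0, 0, 2, 0.7, 0, 0, 0, 0, 0, 2, 0.3, 0, 0, 0, 0, 0, 2, 0, 0, 0, 0, 0, 0]

```text
time: 9.62
tcp_pos: [0.5932, -0.0122, 0.1167]
ee_rot: [0.9, 1.567, 0.892]
ft_force: [-0.2, 0.0, -0.6]
gripper_width: 0.0413
```

```bash
python3 go.py 0.593 -0.009 0.104 0
```

```text
t 9.6167 p [ 0.5932 -0.0122  0.1167] jaw -0.008010233206939558 w 0.041348368722584045 q [-0.1595  0.4438 -0.1362  0.9886  0.0037  1.4193] F [-0.2154  0.036  -0.5836]
shift cm [ 1.2748  0.3115 -0.0238]
rotvec [-0.008   0.0027 -0.0033]
```

Request:
arm_command:
  rows: [2, 0.2, 0.2, 0, 0, 0, 0, 2, 0.3, 0, 0, 0, 0, 0, 2, 0.3, 0, 0, 0, 0, 0, 2, 0.2, 0, 0, 0, 0, 0, 2, 0.1, 0, 0, 0, 0, 0, 2, 0, 0, 0, 0, 0, 0, 2, 0, 0, 0, 0, 0, 0, 2, 0, 0, 0, 0, 0, 0, 2, 0, 0, 0, 0, 0, 0, 2, 0, 0, 0, 0, 0, 0]

```text
time: 10.45
tcp_pos: [0.5937, -0.0098, 0.1053]
ee_rot: [0.687, 1.566, 0.679]
ft_force: [0.1, -0.1, 0.0]
gripper_width: 0.0411
```

```bash
python3 go.py 0.593 -0.009 0.104 0; python3 - <<'E'
from h import *
from cell import eyes
for n in("side",):
    d=eyes.get_image(n);np.savez(n+"6.npz",**d)
    x0,y0=(170,140)
    cv2.imwrite(f"pics/{n}6.png",cv2.resize(d["img"][y0:y0+90,x0:x0+90,::-1],None,fx=6,fy=6,interpolation=cv2.INTER_CUBIC))
E
```

```text
t 10.45 p [ 0.5937 -0.0098  0.1053] jaw -0.007647638391453868 w 0.04105703507877276 q [-0.1553  0.4525 -0.1552  0.9598  0.0037  1.4231] F [ 0.0605 -0.0814  0.0401]
shift cm [ 0.1312  0.076  -0.0706]
rotvec [-0.0076  0.0038 -0.0031]
```

View pics/side6.png

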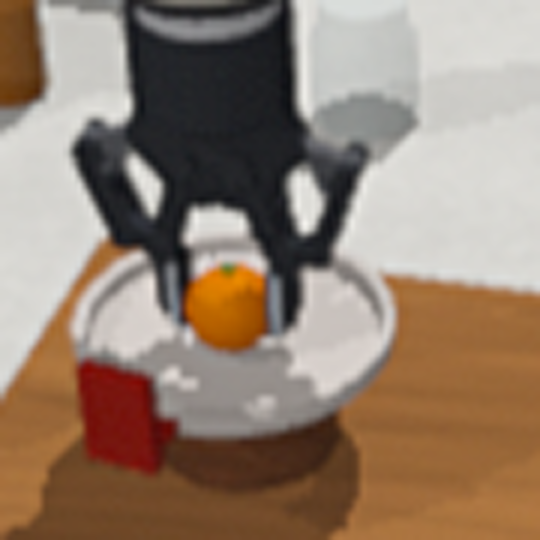

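Request:
arm_command:
  rows: [2, 0.1, 0.1, 0, 0, 0, 0, 2, 0.1, 0, 0, 0, 0, 0, 2, 0, 0, 0, 0, 0, 0, 4.2, 0, 0, 0, 0, 0, 0, 4.5, 0, 0, 0, 0, 0, 0, 5, 0, 0, 0, 0, 0, 0, 5.5, 0, 0, 0, 0, 0, 0, 6, 0, 0, 0, 0, 0, 0, 6.5, 0, 0, 0, 0, 0, 0, 6.5, 0, 0, 0, 0, 0, 0]

```text
time: 11.33
tcp_pos: [0.5939, -0.0087, 0.1034]
ee_rot: [0.59, 1.565, 0.582]
ft_force: [-0.6, -0.4, -0.2]
gripper_width: 0.0654
```

```bash
python3 go.py 0.593 -0.009 0.18 0; python3 - <<'E'
from h import *
from cell import eyes
for n in("side",):
    d=eyes.get_image(n);np.savez(n+"7.npz",**d)
    x0,y0=(170,140)
    cv2.imwrite(f"pics/{n}7.png",cv2.resize(d["img"][y0:y0+90,x0:x0+90,::-1],None,fx=6,fy=6,interpolation=cv2.INTER_CUBIC))
E
```

```text
t 11.3333 p [ 0.5939 -0.0087  0.1034] jaw -0.0076276245296043235 w 0.06535408976058037 q [-0.1534  0.4539 -0.1584  0.9545  0.0037  1.4251] F [-0.5757 -0.4199 -0.1612]
shift cm [-7.6559 -0.0118 -0.0591]
rotvec [-0.0076  0.0045 -0.003 ]
```

View pics/side7.png

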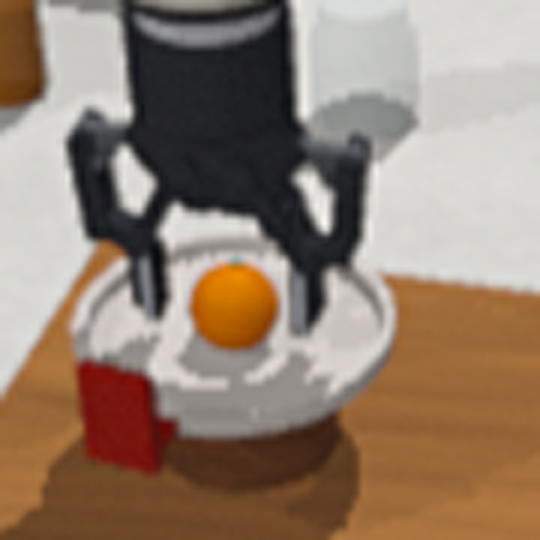

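The ball lies free at (234,306) in the crop, with the fingers open and clear on both sides. I raise the arm straight up.

Request:
arm_command:
  rows: [6.5, -0.4, 0, 0, 0, 0, 0, 6.5, -0.7, 0, 0, 0, 0, 0, 6.5, -1, 0, 0, 0, 0, 0, 6.5, -1.3, 0, 0, 0, 0, 0, 6.5, -1.5, 0, 0, 0, 0, 0, 6.5, -1.5, 0, 0, 0, 0, 0, 6.5, -1.5, 0, 0, 0, 0, 0, 6.5, -1.5, 0, 0, 0, 0, 0, 6.5, -1.5, 0, 0, 0, 0, 0, 6.5, -1, 0, 0, 0, 0, 0]

```text
time: 12.22
tcp_pos: [0.592, -0.0089, 0.2313]
ee_rot: [0.83, 1.566, 0.822]
ft_force: [1.0, -0.4, 0.5]
gripper_width: 0.065
```

```bash
python3 go.py 0.617 0.09 0.2 1.36
```

```text
t 12.2167 p [ 0.592  -0.0089  0.2313] jaw -0.007660886594665387 w 0.06500139115624481 q [-0.1542  0.3825  0.0846  1.2705  0.0037  1.4242] F [ 1.0377 -0.4225  0.5048]
shift cm [3.1654 9.8948 2.4155]
rotvec [-1.3677  0.0047 -0.0007]
```

Request:
arm_command:
  rows: [7, 0, 1, 0.2, 0, 0, 0, 7, 0, 2, 0.5, 0, 0, 0, 7, 0, 2.3, 0.6, 0, 0, 0, 7, 0, 2.3, 0.6, 0, 0, 0, 7, 0, 2.3, 0.5, 0, 0, 0, 7, 0, 0, 0, -0.1, 0, 0, 7, 0, 0, 0, -0.12, 0, 0, 7, 0, 0, 0, -0.12, 0, 0, 7, 0, 0, 0, -0.12, 0, 0, 7, 0, 0, 0, -0.12, 0, 0]

```text
time: 13.05
tcp_pos: [0.6181, 0.1015, 0.2336]
ee_rot: [-0.069, 1.563, 0.519]
ft_force: [0.4, 0.1, 0.3]
gripper_width: 0.07
```

Request:
arm_command:
  rows: [7, 0, 0, 0, -0.12, 0, 0, 7, 0, 0, 0, -0.12, 0, 0, 7, 0, 0, 0, -0.12, 0, 0, 7, 0, 0, 0, -0.12, 0, 0, 7, 0, 0, 0, -0.12, 0, 0, 7, 0, 0, 0, -0.12, 0, 0, 7, 0, 0, 0, -0.07, 0, 0, 7, 0, 0, 0, 0, 0, 0, 7, 0, 0, 0, 0, 0, 0, 7, 0, 0, 0, 0, 0, 0]

```text
time: 13.88
tcp_pos: [0.6162, 0.1091, 0.2305]
ee_rot: [-0.276, 1.565, 1.139]
ft_force: [-0.5, -0.6, -0.3]
gripper_width: 0.0699
```

```bash
python3 go.py 0.617 0.09 0.17 1.36; python3 - <<'E'
from h import *
from cell import eyes
for n in("side","top"):
    d=eyes.get_image(n);np.savez(n+"8.npz",**d)
    x0,y0=(140,110) if n=="side" else (180,70)
    cv2.imwrite(f"pics/{n}8.png",cv2.resize(d["img"][y0:y0+140,x0:x0+140,::-1],None,fx=4,fy=4,interpolation=cv2.INTER_CUBIC))
E
```

```text
t 13.8833 p [0.6162 0.1091 0.2305] jaw 1.4148240286514484 w 0.06989052080412353 q [0.0431 0.4428 0.181  1.3065 0.0048 0.199 ] F [-0.5007 -0.6046 -0.3023]
shift cm [ 6.0417 -0.3626 -1.908 ]
rotvec [0.0548 0.0052 0.0013]
```

View pics/side8.png

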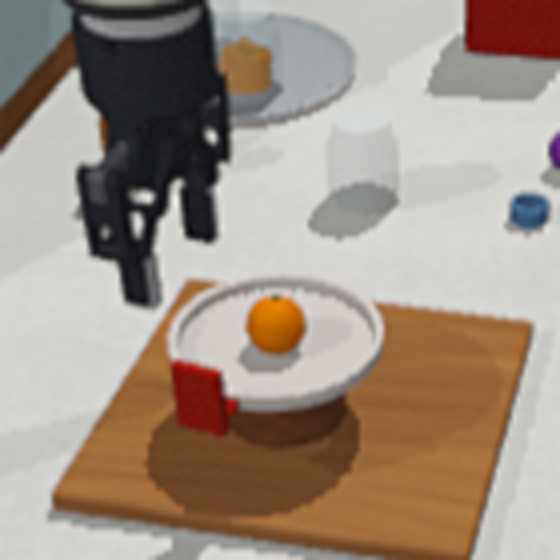

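View pics/top8.png

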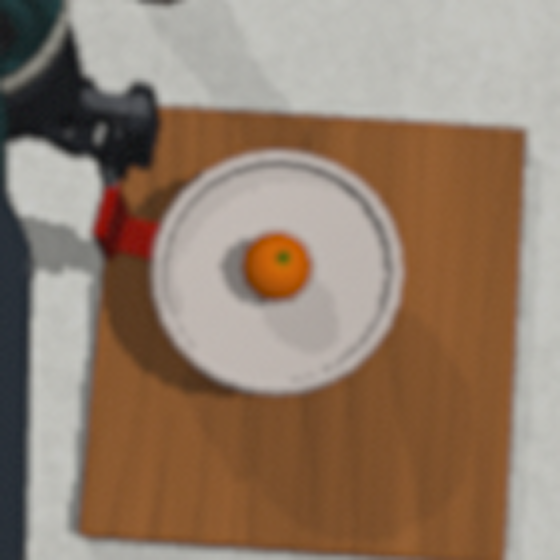

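```bash
python3 - <<'E'
from h import *
np.set_printoptions(precision=4,suppress=True)
t=load("top8.npz");s=load("side8.npz")
q=lambda o,u,v:(o[0]+(u+.5)/4-.5,o[1]+(v+.5)/4-.5)
ot=(180,70);os=(140,110)
a=q(ot,277,266);b=q(os,276,325)
print("ball",tri(t,a,s,b),plane(t,[a],.098),plane(s,[b],.098))
# handle tab top corners: top view hi-res
for d,n,x0,y0 in((t,"t",198,108),(s,"s",178,195)):
    c=cv2.resize(d["img"][y0:y0+30,x0:x0+30,::-1],None,fx=13,fy=13,interpolation=cv2.INTER_CUBIC);cv2.imwrite(f"pics/h8{n}.png",c)
E
```

```text
ball (array([ 0.5933, -0.0119,  0.1003]), [np.float64(0.0011811117381653807), np.float64(0.0011811117381656739)]) [[ 0.5952 -0.0117  0.098 ]] [[ 0.593  -0.0146  0.098 ]]
```

View pics/h8t.png

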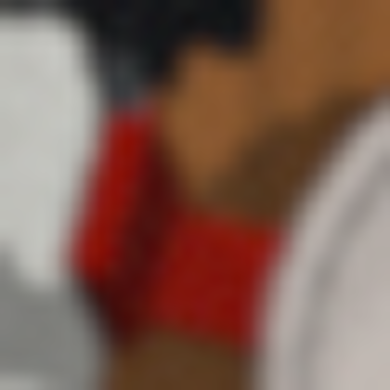

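View pics/h8s.png

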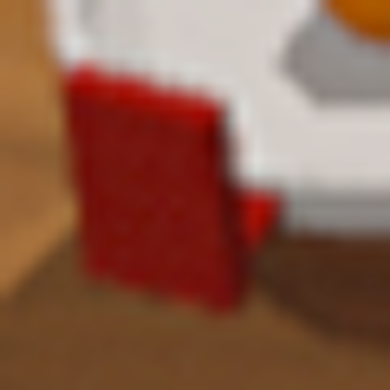

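```bash
python3 - <<'E'
from h import *
np.set_printoptions(precision=4,suppress=True)
t=load("top8.npz");s=load("side8.npz")
tp=lambda u,v:(198+(u+.5)/13-.5,108+(v+.5)/13-.5)
sp=lambda u,v:(178+(u+.5)/13-.5,195+(v+.5)/13-.5)
def L(d,a,b,z):
    e=plane(d,[a,b],z);v=e[0]-e[1];print(e,np.linalg.norm(v),"dish yaw",np.arctan2(v[1],v[0])-np.pi/2)
L(t,tp(108,112),tp(72,258),.134);L(t,tp(155,112),tp(118,275),.134)
L(s,sp(70,85),sp(215,115),.134);L(s,sp(88,66),sp(225,103),.134);L(s,sp(85,270),sp(235,310),.082)
L(t,tp(285,238),tp(170,205),.084);L(t,tp(255,350),tp(150,330),.084)
E
```

```text
[[0.6323 0.0912 0.134 ]
 [0.6043 0.0964 0.134 ]] 0.028512074045426362 dish yaw -1.7562184560441945
[[0.6324 0.0825 0.134 ]
 [0.6012 0.0878 0.134 ]] 0.03169707606806809 dish yaw -1.7396342975945738
[[0.6321 0.0892 0.134 ]
 [0.6008 0.094  0.134 ]] 0.031659432491565276 dish yaw -1.720935019403213
[[0.6305 0.0825 0.134 ]
 [0.6    0.0898 0.134 ]] 0.031408165530491215 dish yaw -1.8052966201573284
[[0.6359 0.085  0.082 ]
 [0.6017 0.0924 0.082 ]] 0.03500735354465741 dish yaw -1.784725637952553
[[0.6245 0.0634 0.084 ]
 [0.6307 0.086  0.084 ]] 0.023436745150505898 dish yaw -3.411860598310537
[[0.602  0.0682 0.084 ]
 [0.6056 0.0887 0.084 ]] 0.0207713011083391 dish yaw -3.3169624707409233
```

Request:
arm_command:
  rows: [5, 0, 0, -0.4, 0.03, 0.003, 0, 5, 0.3, -0.2, -0.6, 0.03, 0.002, 0, 5, 0.6, -0.1, -0.5, 0, 0, 0, 5, 0.8, 0, -0.3, 0, 0, 0, 5, 0.8, 0, 0, 0, 0, 0, 5, 0.8, 0, 0, 0, 0, 0, 5, 0.8, 0, 0, 0, 0, 0, 5, 0.5, 0, 0, 0, 0, 0, 5, 0.2, 0, 0, 0, 0, 0, 5, 0, 0, 0, 0, 0, 0]

```text
time: 14.82
tcp_pos: [0.6151, 0.0893, 0.1758]
ee_rot: [1.696, 1.57, 3.044]
ft_force: [-0.7, -0.3, 0.4]
gripper_width: 0.05
```

```bash
python3 go.py 0.616 0.0905 0.115 1.36
```

```text
t 14.8167 p [0.6151 0.0893 0.1758] jaw 1.3480500281909606 w 0.049992998605994696 q [0.0131 0.4567 0.0548 1.1697 0.0001 0.2358] F [-0.6782 -0.2698  0.391 ]
shift cm [ 6.0749 -0.0691  0.1421]
rotvec [-0.012  -0.0001 -0.0008]
```

Request:
arm_command:
  rows: [4.5, 0.4, -0.1, 0.1, -0.01, 0, 0, 4.5, 0.7, 0, 0, 0, 0, 0, 4.5, 0.7, 0, 0, 0, 0, 0, 4.5, 0.7, 0, 0, 0, 0, 0, 4.5, 0.5, 0, 0, 0, 0, 0, 4.5, 0.2, 0, 0, 0, 0, 0, 4.5, 0, 0, 0, 0, 0, 0, 4.5, 0, 0, 0, 0, 0, 0, 4.5, 0, 0, 0, 0, 0, 0, 4.5, 0, 0, 0, 0, 0, 0]

```text
time: 15.65
tcp_pos: [0.6167, 0.0905, 0.1407]
ee_rot: [-0.168, 1.571, 1.192]
ft_force: [0.1, 0.0, 0.4]
gripper_width: 0.0449
```

```bash
python3 go.py 0.616 0.0905 0.115 1.36; cat > pic.py <<'E'
from h import *
from cell import eyes
import sys
k=sys.argv[1];F=[]
for n in("side","top"):
    d=eyes.get_image(n);np.savez(n+k+".npz",**d)
    x0,y0=(150,120) if n=="side" else (190,80)
    F.append(cv2.resize(d["img"][y0:y0+120,x0:x0+100,::-1],None,fx=4,fy=4,interpolation=cv2.INTER_CUBIC))
cv2.imwrite(f"pics/b{k}.png",np.hstack(F))
E
python3 pic.py 9
```

```text
t 15.65 p [0.6167 0.0905 0.1407] jaw 1.3598116699621023 w 0.044895473540156605 q [ 0.015   0.4776 -0.0074  1.0857  0.0002  0.226 ] F [0.0884 0.0416 0.3946]
shift cm [ 2.5746  0.0703 -0.016 ]
rotvec [-0.0002  0.0002  0.    ]
```

View pics/b9.png

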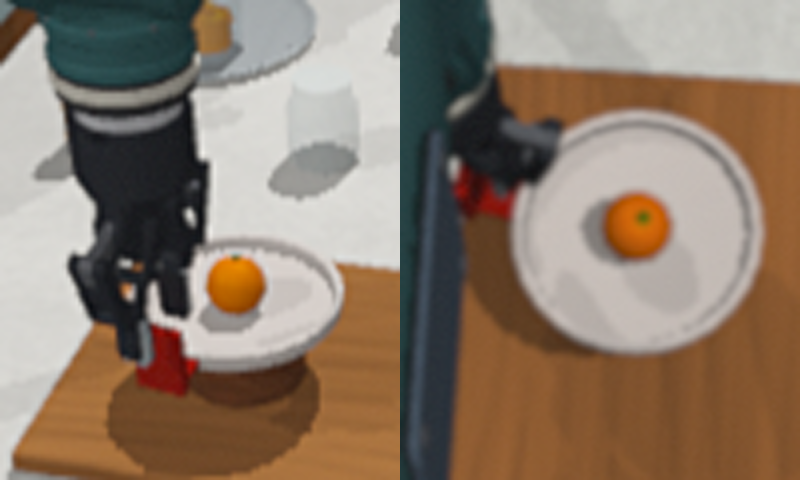

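Request:
arm_command:
  rows: [4.5, 0.3, 0, 0, 0, 0, 0, 4.5, 0.5, 0, 0, 0, 0, 0, 4.5, 0.5, 0, 0, 0, 0, 0, 4.5, 0.5, 0, 0, 0, 0, 0, 4.5, 0.3, 0, 0, 0, 0, 0, 4.5, 0.2, 0, 0, 0, 0, 0, 4.5, 0.1, 0, 0, 0, 0, 0, 4.5, 0, 0, 0, 0, 0, 0, 4.5, 0, 0, 0, 0, 0, 0, 4.5, 0, 0, 0, 0, 0, 0]

```text
time: 16.58
tcp_pos: [0.6166, 0.0905, 0.114]
ee_rot: [0.52, 1.571, 1.88]
ft_force: [-0.3, 0.6, 0.6]
gripper_width: 0.0449
```

```bash
python3 go.py 0.616 0.0905 0.115 1.36;python3 pic.py 10
```

```text
t 16.5833 p [0.6166 0.0905 0.114 ] jaw 1.3598029026753404 w 0.04493512920704141 q [ 0.015   0.4947 -0.054   1.0221  0.0002  0.226 ] F [-0.3068  0.6011  0.6317]
shift cm [-0.1013  0.0637 -0.012 ]
rotvec [-0.0002  0.0001 -0.0001]
```

View pics/b10.png

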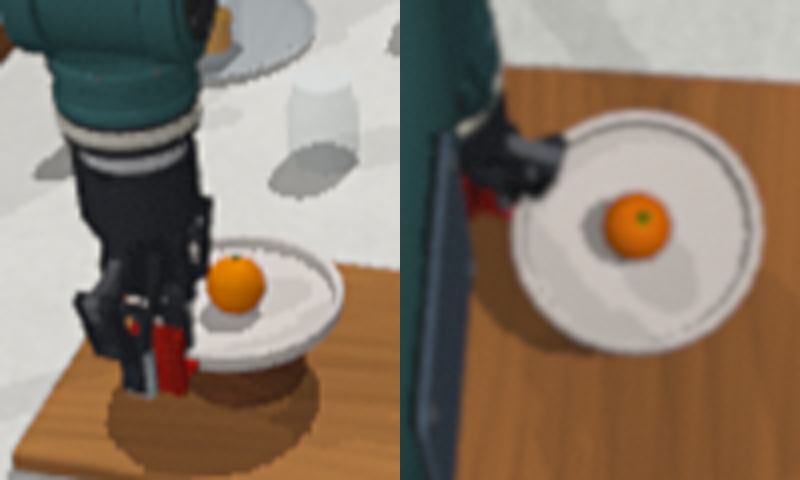

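```bash
python3 - <<'E'
from h import *
s=load("side10.npz")
u=np.array([np.cos(1.36),np.sin(1.36),0]);w=np.array([u[1],-u[0],0]);p=np.array([.6166,.0905,.099])
P=[p+u*.0225+w*.011,p+u*.0225-w*.011,p+u*.0325+w*.011,p+u*.0325-w*.011,p+u*.005+w*.018+[0,0,.035],p+u*.005-w*.018+[0,0,.035],p]
print((proj(s,P)-[150,120])*4)
E
```

```text
[[127.38803729 386.01589971]
 [157.22677951 393.93696221]
 [119.51656833 395.18912715]
 [149.55244967 403.22993283]
 [125.88439038 326.02464424]
 [175.15855778 338.514491  ]
 [159.30010868 369.72688072]]
```

Request:
arm_command:
  rows: [4, -0.1, 0.2, 0, 0, 0, 0, 3.5, 0, 0, 0, 0, 0, 0, 3, 0, 0, 0, 0, 0, 0, 2.5, 0, 0, 0, 0, 0, 0, 2.2, 0, 0, 0, 0, 0, 0, 1.9, 0, 0, 0, 0, 0, 0, 1.7, 0, 0, 0, 0, 0, 0, 1.5, 0, 0, 0, 0, 0, 0, 1.3, 0, 0, 0, 0, 0, 0, 1.2, 0, 0, 0, 0, 0, 0]

```text
time: 17.52
tcp_pos: [0.6147, 0.0909, 0.1157]
ee_rot: [-1.393, 1.57, -0.033]
ft_force: [-0.4, -1.4, 0.3]
gripper_width: 0.0121
```

```bash
python3 go.py 0.616 0.0905 0.115 1.36;python3 pic.py 11
```

```text
t 17.5167 p [0.6147 0.0909 0.1157] jaw 1.3597666923363336 w 0.012076907989040186 q [ 0.0158  0.4899 -0.0576  1.0223 -0.      0.2268] F [-0.418  -1.3617  0.2535]
shift cm [ 0.0734 -0.1307 -0.0115]
rotvec [-0.0002  0.0002  0.001 ]
```

View pics/b11.png

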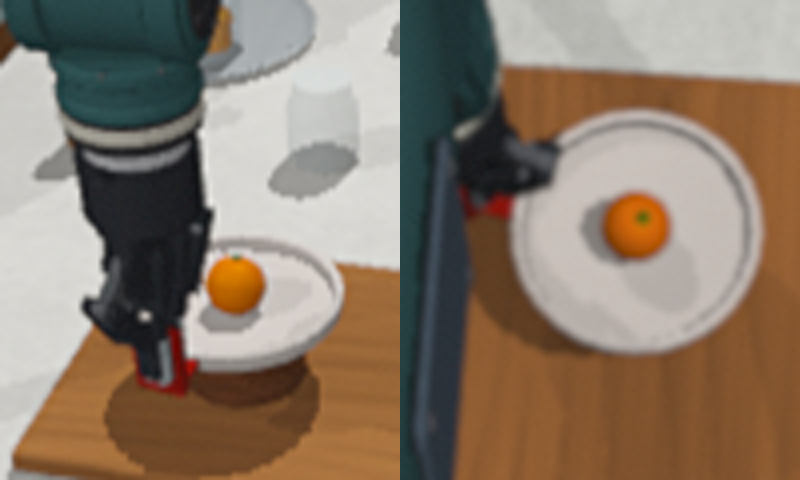

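Request:
arm_command:
  rows: [1.4, 0, 0.2, 0, 0, 0, 0, 1.4, 0, 0, 0, 0, 0, 0, 1.2, 0, 0, 0, 0, 0, 0, 1.1, 0, 0, 0, 0, 0, 0, 1, 0, 0, 0, 0, 0, 0, 0.8, 0, 0, 0, 0, 0, 0, 0.5, 0, 0, 0, 0, 0, 0, 0, 0, 0, 0, 0, 0, 0, 0, 0, 0, 0, 0, 0, 0, 0, 0, 0, 0, 0, 0, 0]

```text
time: 18.45
tcp_pos: [0.6124, 0.0913, 0.1158]
ee_rot: [-1.478, 1.57, -0.118]
ft_force: [-0.1, 0.2, 0.0]
gripper_width: 0.0089
```

```bash
python3 go.py 0.616 0.0905 0.115 1.36;python3 pic.py 12
```

```text
t 18.45 p [0.6124 0.0913 0.1158] jaw 1.3596320144375895 w 0.008890961286736653 q [ 0.0165  0.4865 -0.0637  1.0199 -0.0001  0.2277] F [-0.0625  0.2489  0.0217]
shift cm [ 0.0781 -0.3693 -0.0028]
rotvec [-0.0004  0.0001  0.0008]
```

View pics/b12.png

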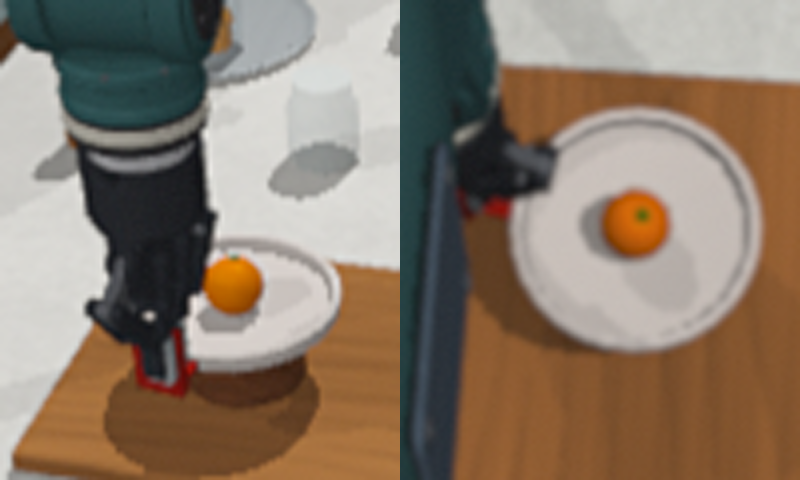

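Request:
arm_command:
  rows: [0, -0.1, 0, 0, 0, 0, 0, 0, -0.2, 0, 0, 0, 0, 0, 0, -0.3, 0, 0, 0, 0, 0, 0, -0.3, 0, 0, 0, 0, 0, 0, -0.3, 0, 0, 0, 0, 0, 0, -0.3, 0, 0, 0, 0, 0, 0, -0.2, 0, 0, 0, 0, 0, 0, -0.1, 0, 0, 0, 0, 0, 0, 0, 0, 0, 0, 0, 0, 0, 0, 0, 0, 0, 0, 0]

```text
time: 19.38
tcp_pos: [0.6123, 0.0918, 0.1355]
ee_rot: [-0.061, 1.569, 1.299]
ft_force: [-0.9, 0.1, -1.6]
gripper_width: 0.0094
```

```bash
python3 go.py 0.612 0.0913 0.196 1.36;python3 pic.py 13
```

```text
t 19.3833 p [0.6123 0.0918 0.1355] jaw 1.3600085850867616 w 0.009372596373772388 q [ 0.0167  0.4737 -0.0292  1.0675  0.0012  0.2275] F [-0.8958  0.0808 -1.5673]
shift cm [-6.0524  0.0224 -0.0482]
rotvec [0.     0.0013 0.0001]
```

View pics/b13.png

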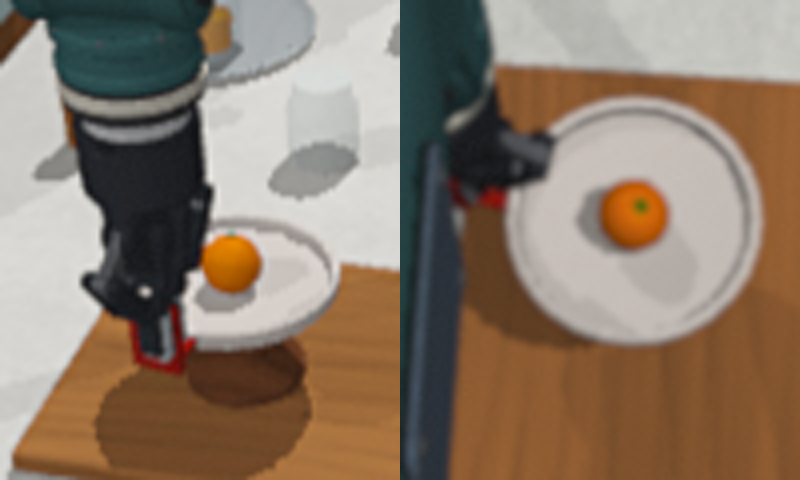

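The dish is about 20 mm clear, with the rim centre near (635,220) in the crop and the ball at (634,215), so the fruit is still in the middle. I continue the lift.

Request:
arm_command:
  rows: [0, -0.2, 0, 0, 0, 0, 0, 0, -0.3, 0, 0, 0, 0, 0, 0, -0.4, 0, 0, 0, 0, 0, 0, -0.5, 0, 0, 0, 0, 0, 0, -0.5, 0, 0, 0, 0, 0, 0, -0.5, 0, 0, 0, 0, 0, 0, -0.5, 0, 0, 0, 0, 0, 0, -0.4, 0, 0, 0, 0, 0, 0, -0.3, 0, 0, 0, 0, 0, 0, -0.2, 0, 0, 0, 0, 0]

```text
time: 20.32
tcp_pos: [0.6122, 0.0917, 0.1775]
ee_rot: [0.045, 1.57, 1.405]
ft_force: [0.0, -0.3, -2.5]
gripper_width: 0.0094
```

Request:
arm_command:
  rows: [0, -0.2, 0, 0, 0, 0, 0, 0, -0.3, 0, 0, 0, 0, 0, 0, -0.4, 0, 0, 0, 0, 0, 0, -0.4, 0, 0, 0, 0, 0, 0, -0.4, 0, 0, 0, 0, 0, 0, -0.3, 0, 0, 0, 0, 0, 0, -0.2, 0, 0, 0, 0, 0, 0, -0.1, 0, 0, 0, 0, 0, 0, 0, 0, 0, 0, 0, 0, 0, 0, 0, 0, 0, 0, 0]

```text
time: 21.15
tcp_pos: [0.6122, 0.0917, 0.2033]
ee_rot: [-0.017, 1.57, 1.343]
ft_force: [-0.1, -0.2, -3.1]
gripper_width: 0.0091
```

```bash
python3 go.py 0.612 0.0913 0.196 1.36;python3 pic.py 14
```

```text
t 21.15 p [0.6122 0.0917 0.2033] jaw 1.3599186661760618 w 0.009113408391756336 q [0.0165 0.4404 0.103  1.2331 0.0012 0.2274] F [-0.1198 -0.2474 -3.0942]
shift cm [ 0.7277  0.0153 -0.0426]
rotvec [-0.0001  0.0013  0.    ]
```

View pics/b14.png

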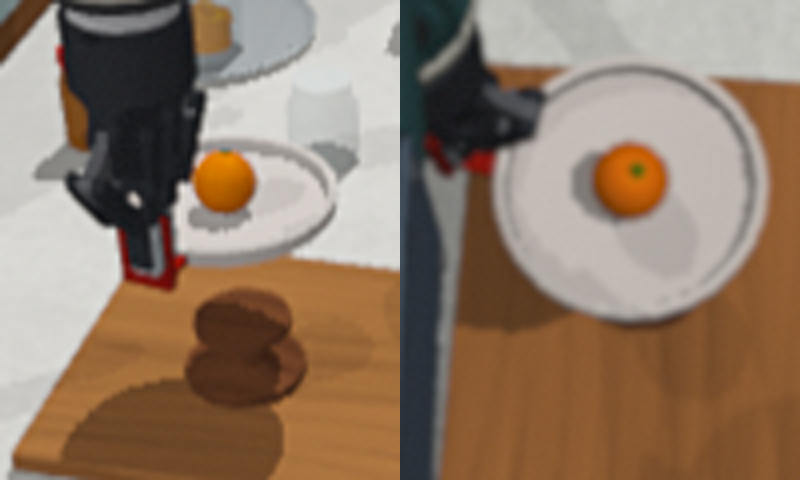

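Request:
arm_command:
  rows: [0, 0, 0.1, 0, -0.01, 0, 0, 0, 0, 0.21, 0, -0.02, 0, 0, 0, 0, 0.32, 0, -0.03, 0, 0, 0, 0, 0.42, -0.01, -0.04, 0, 0, 0, 0, 0.42, -0.01, -0.04, 0, 0, 0, 0, 0.42, -0.01, -0.04, 0, 0, 0, 0, 0.42, -0.01, -0.04, 0, 0, 0, 0, 0.32, 0, -0.03, 0, 0, 0, 0, 0.21, 0, -0.02, 0, 0, 0, 0, 0.1, 0, -0.01, 0, 0]

```text
time: 22.08
tcp_pos: [0.5797, 0.094, 0.2019]
ee_rot: [0.983, 1.568, 2.647]
ft_force: [0.0, -0.4, -1.4]
gripper_width: 0.0091
```

```bash
cat > c.py <<'E'
from go import *
s=telemetry.sense();p,R=tool(s);print("centre",p-R[:,2]*.105)
t=1.737-0
E
python3 go.py 0.612 0.0913 0.2 ;python3 c.py;python3 pic.py 15; python3 - <<'E'
from h import *
s=load("side14.npz");print("stand",plane(s,[(150+243/4-.4,120+317/4-.4)],.068))
E
```

```text
t 22.0833 p [0.5797 0.094  0.2019] jaw 1.6638254002793236 w 0.009070512572023771 q [ 0.0214  0.388   0.0131  1.1983  0.0014 -0.0717] F [ 0.0319 -0.4277 -1.3869]
shift cm [ 0.1805 -3.1885 -0.5669]
rotvec [ 0.      0.0015 -0.0023]
centre [ 0.5895 -0.0106  0.2017]
stand [[ 0.59033994 -0.01670817  0.068     ]]
```

View pics/b15.png

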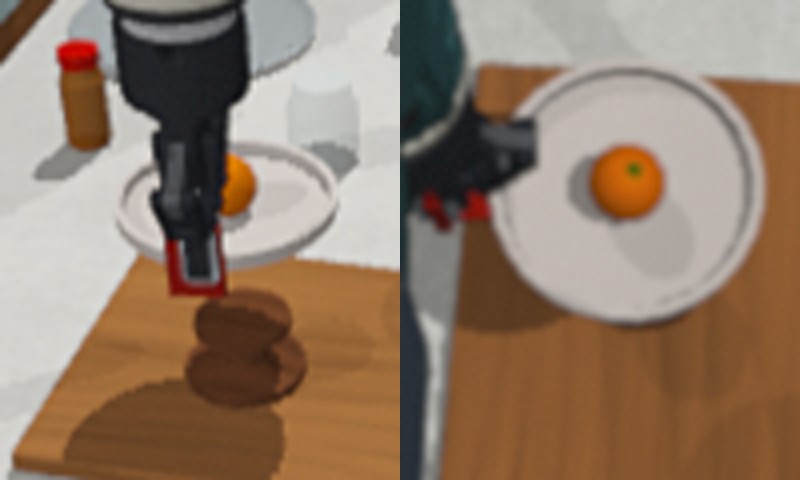

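Request:
arm_command:
  rows: [0, 0, 0.1, 0, -0.01, 0, 0, 0, 0, 0.21, 0, -0.02, 0, 0, 0, 0, 0.32, 0, -0.03, 0, 0, 0, 0, 0.42, -0.01, -0.04, 0, 0, 0, 0, 0.42, -0.01, -0.04, 0, 0, 0, 0, 0.42, -0.01, -0.04, 0, 0, 0, 0, 0.42, -0.01, -0.04, 0, 0, 0, 0, 0.42, -0.01, -0.04, 0, 0, 0, 0, 0.42, -0.01, -0.04, 0, 0, 0, 0, 0.42, -0.01, -0.04, 0, 0]

```text
time: 23.02
tcp_pos: [0.5447, 0.0841, 0.2012]
ee_rot: [0.709, 1.568, 2.733]
ft_force: [0.2, 0.5, -2.5]
gripper_width: 0.009
```

Request:
arm_command:
  rows: [0, 0, 0.42, -0.01, -0.04, 0, 0, 0, 0, 0.42, -0.01, -0.04, 0, 0, 0, 0, 0.42, -0.01, -0.04, 0, 0, 0, 0, 0.42, -0.01, -0.04, 0, 0, 0, 0, 0.42, -0.01, -0.04, 0, 0, 0, 0, 0.42, -0.01, -0.04, 0, 0, 0, 0, 0.42, -0.01, -0.04, 0, 0, 0, 0, 0.32, 0, -0.03, 0, 0, 0, 0, 0.21, 0, -0.02, 0, 0, 0, 0, 0.1, 0, -0.01, 0, 0]

```text
time: 23.85
tcp_pos: [0.5132, 0.0615, 0.201]
ee_rot: [0.62, 1.567, 3.012]
ft_force: [-0.0, 0.3, -1.3]
gripper_width: 0.0092
```

```bash
python3 go.py 0.612 0.0913 0.2 3.097 ;python3 c.py;python3 pic.py 16
```

```text
t 23.85 p [0.5132 0.0615 0.201 ] jaw 2.392013843467792 w 0.00918134653411989 q [-0.0386  0.2712 -0.1672  1.1364  0.0004 -0.8598] F [-0.0301  0.3234 -1.3394]
shift cm [ 0.0657 -8.9115 -5.2055]
rotvec [-0.705   0.0039 -0.0011]
centre [ 0.59   -0.01    0.2007]
```

View pics/b16.png

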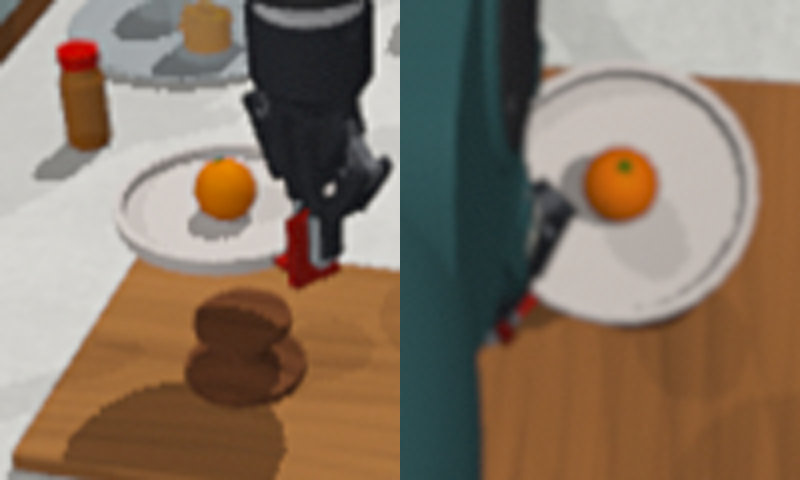

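Request:
arm_command:
  rows: [0, 0, 0.1, 0, -0.01, 0, 0, 0, 0, 0.21, 0, -0.02, 0, 0, 0, 0, 0.32, 0, -0.03, 0, 0, 0, 0, 0.42, -0.01, -0.04, 0, 0, 0, 0, 0.42, -0.01, -0.04, 0, 0, 0, 0, 0.42, -0.01, -0.04, 0, 0, 0, 0, 0.42, -0.01, -0.04, 0, 0, 0, 0, 0.42, -0.01, -0.04, 0, 0, 0, 0, 0.42, -0.01, -0.04, 0, 0, 0, 0, 0.42, -0.01, -0.04, 0, 0]

```text
time: 24.78
tcp_pos: [0.4933, 0.0309, 0.2007]
ee_rot: [0.334, 1.566, 3.088]
ft_force: [0.3, -0.2, -2.5]
gripper_width: 0.0094
```

Request:
arm_command:
  rows: [0, 0, 0.42, -0.01, -0.04, 0, 0, 0, 0, 0.42, -0.01, -0.04, 0, 0, 0, 0, 0.42, -0.01, -0.04, 0, 0, 0, 0, 0.42, -0.01, -0.04, 0, 0, 0, 0, 0.42, -0.01, -0.04, 0, 0, 0, 0, 0.32, 0, -0.03, 0, 0, 0, 0, 0.21, 0, -0.02, 0, 0, 0, 0, 0.1, 0, -0.01, 0, 0, 0, 0, 0, 0, 0, 0, 0, 0, 0, 0, 0, 0, 0, 0]

```text
time: 25.62
tcp_pos: [0.4854, 0.0021, 0.2006]
ee_rot: [0.354, 1.565, -2.891]
ft_force: [-0.9, 0.6, -2.1]
gripper_width: 0.0089
```

```bash
python3 go.py 0.488 -0.006 0.2 3.097 ;python3 c.py;python3 pic.py 17
```

```text
t 25.6167 p [0.4854 0.0021 0.2006] jaw 3.037855076691783 w 0.008855348290819617 q [-0.1626  0.22   -0.24    1.1158 -0.0022 -1.6296] F [-0.8656  0.6232 -2.1242]
shift cm [ 0.0628  0.7762 -0.3428]
rotvec [-0.0591  0.0051 -0.0017]
centre [ 0.5898 -0.0088  0.2001]
```

View pics/b17.png

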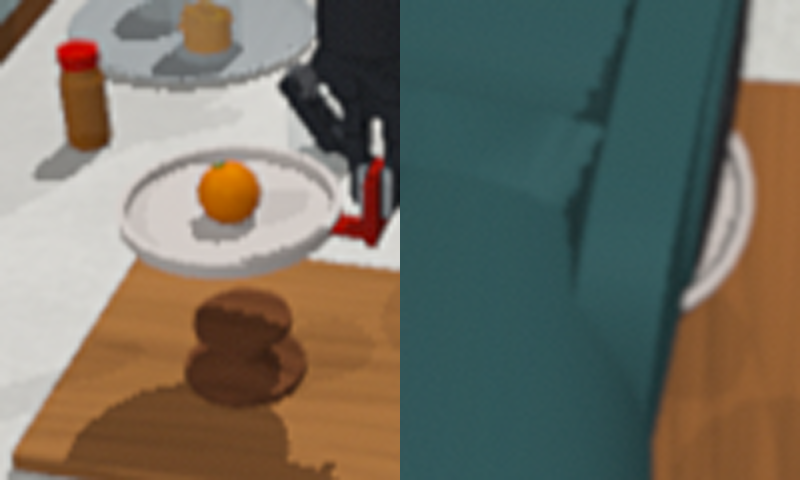

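Request:
arm_command:
  rows: [0, 0, 0.1, 0, -0.01, 0, 0, 0, 0, 0.2, 0, -0.02, 0, 0, 0, 0, 0.2, 0, -0.02, 0, 0, 0, 0, 0.1, 0, -0.01, 0, 0, 0, 0, 0, 0, 0, 0, 0, 0, 0, 0, 0, 0, 0, 0, 0, 0, 0, 0, 0, 0, 0, 0, 0, 0, 0, 0, 0, 0, 0, 0, 0, 0, 0, 0, 0, 0, 0, 0, 0, 0, 0, 0]

```text
time: 26.55
tcp_pos: [0.485, -0.0039, 0.2006]
ee_rot: [0.308, 1.565, -2.871]
ft_force: [-0.2, -0.2, -2.4]
gripper_width: 0.0092
```

```bash
python3 go.py 0.488 -0.006 0.2 3.097 ;python3 c.py;python3 pic.py 18; python3 - <<'E'
from h import *
from cell import telemetry
np.set_printoptions(precision=2,suppress=True)
s=load("side18.npz");p,R=tool(telemetry.sense());c=p-R[:,2]*.105
rz=p[2]+.002-.048+.024 -0.0018   # rim height (tcp .1158 when underside .068)
rz=p[2]-.1158+.092
img=s["img"][:,:,::-1].copy()
img=cv2.resize(img[120:240,150:270],None,fx=5,fy=5,interpolation=cv2.INTER_CUBIC)
th=np.linspace(0,2*np.pi,73)
P=np.c_[c[0]+.077*np.cos(th),c[1]+.077*np.sin(th),0*th+rz]
for q in (proj(s,P)-[149.6,119.6])*5: cv2.circle(img,tuple(int(v) for v in q),1,(0,255,0),-1)
cv2.imwrite("pics/lvl.png",img)
E
```

```text
t 26.55 p [ 0.485  -0.0039  0.2006] jaw 3.104019179933731 w 0.009196498460126316 q [-0.175   0.2192 -0.241   1.1154 -0.0023 -1.7082] F [-0.1992 -0.1868 -2.3582]
shift cm [ 0.0598  0.1985 -0.3128]
rotvec [ 0.007   0.0051 -0.0017]
centre [ 0.5899 -0.0078  0.2001]
```

View pics/lvl.png

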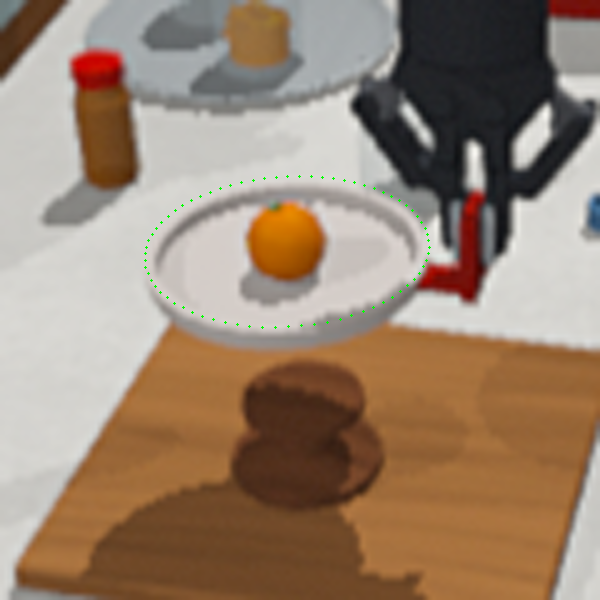

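```bash
python3 - <<'E'
from h import *
from cell import telemetry
np.set_printoptions(precision=4,suppress=True)
th=np.linspace(0,2*np.pi,121)
F=[]
for k,c,rz in(("8",(.594,-.0115),.092),("18",(.5899,-.0078),.2006-.1158+.092)):
    s=load(f"side{k}.npz");P=np.c_[c[0]+.077*np.cos(th),c[1]+.077*np.sin(th),0*th+rz]
    pr=proj(s,P);m=pr.mean(0);x0,y0=int(m[0])-33,int(m[1])-27
    img=cv2.resize(s["img"][y0:y0+56,x0:x0+66,::-1],None,fx=6,fy=6,interpolation=cv2.INTER_CUBIC)
    for q in (pr-[x0-.42,y0-.42])*6: cv2.circle(img,tuple(int(v) for v in q),0,(0,255,0),-1)
    F.append(img)
    b=proj(s,[[*c,rz+.006]]);print("ball pred",b)
    hsv=cv2.cvtColor(s["img"],cv2.COLOR_RGB2HSV).astype(int)
    [print(a,cc) for a,cc,_ in comps((hsv[...,0]>=4)&(hsv[...,0]<=20)&(hsv[...,1]>180)&(hsv[...,2]>90),40)]
cv2.imwrite("pics/cmp.png",np.hstack(F))
E
```

```text
ball pred [[208.0138 191.4626]]
[202 185  14  13 147] [208.3878 190.8435]
ball pred [[207.105  167.2113]]
[166 137  11  20 163] [170.5828 146.1963]
[200 161  14  15 168] [206.6548 168.1012]
```

View pics/cmp.png

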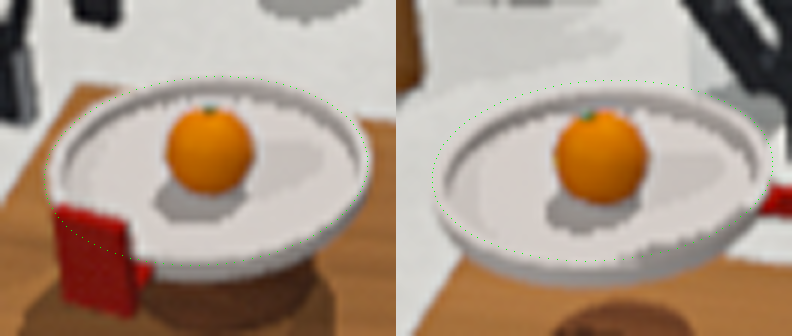

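Request:
arm_command:
  rows: [0, 0, 0, 0, 0, 0.005, 0, 0, 0, 0, 0, 0, 0.005, 0, 0, 0, 0, 0, 0, 0.005, 0, 0, 0, 0, 0, 0, 0.005, 0, 0, 0, 0, 0, 0, 0, 0, 0, 0, 0, 0, 0, 0, 0, 0, 0, 0, 0, 0, 0, 0, 0, 0, 0, 0, 0, 0, 0, 0, 0, 0, 0, 0, 0, 0, 0, 0, 0, 0, 0, 0, 0]

```text
time: 27.48
tcp_pos: [0.4848, -0.0038, 0.2007]
ee_rot: [3.047, 1.554, -0.132]
ft_force: [0.4, -0.5, -2.4]
gripper_width: 0.0094
```

Request:
arm_command:
  rows: [0, 0, 0, 0, 0, 0, 0, 0, 0, 0, 0, 0, 0, 0, 0, 0, 0, 0, 0, 0, 0, 0, 0, 0, 0, 0, 0, 0, 0, 0, 0, 0, 0, 0, 0, 0, 0, 0, 0, 0, 0, 0, 0, 0, 0, 0, 0, 0, 0, 0, 0, 0, 0, 0, 0, 0, 0, 0, 0, 0, 0, 0, 0, 0, 0, 0, 0, 0, 0, 0]

```text
time: 28.32
tcp_pos: [0.4849, -0.0039, 0.2006]
ee_rot: [3.044, 1.554, -0.135]
ft_force: [0.1, 0.3, -2.8]
gripper_width: 0.0093
```

```bash
python3 go.py 0.488 -0.006 0.2 3.097 ;python3 c.py;python3 pic.py 19; python3 - <<'E'
from h import *
from cell import telemetry
S=telemetry.sense();p,R=tool(S);c=p-R[:,2]*.105;print(np.abs(S["dq"]).max())
th=np.linspace(0,2*np.pi,121);s=load("side19.npz");rz=p[2]-.1158+.092
P=np.c_[c[0]+.077*np.cos(th),c[1]+.077*np.sin(th),0*th+rz]
pr=proj(s,P);x0,y0=165,140
img=cv2.resize(s["img"][y0:y0+60,x0:x0+90,::-1],None,fx=8,fy=8,interpolation=cv2.INTER_CUBIC)
for q in (pr-[x0-.44,y0-.44])*8: cv2.circle(img,tuple(int(v) for v in q),0,(0,255,0),-1)
cv2.imwrite("pics/l19.png",img)
b=(206.65,168.1);hsv=cv2.cvtColor(s["img"],cv2.COLOR_RGB2HSV).astype(int)
[print(a,cc,proj(s,[[c[0],c[1],rz+.006]])) for a,cc,_ in comps((hsv[...,0]>=4)&(hsv[...,0]<=20)&(hsv[...,1]>180)&(hsv[...,2]>90),40)]
E
```

```text
t 28.3167 p [ 0.4849 -0.0039  0.2006] jaw 3.1040154972675373 w 0.009260295426106064 q [-0.1766  0.2043 -0.2613  1.0882  0.0007 -1.7098] F [ 0.0884  0.2835 -2.7536]
shift cm [ 0.0628  0.2024 -0.3203]
rotvec [ 0.007  -0.0169 -0.0016]
centre [ 0.5898 -0.0078  0.2023]
0.0018357816954200736
[166 137  10  20 163] [170.60122699 146.27607362] [[207.13283241 167.20706235]]
[200 160  14  15 169] [206.5147929  167.20710059] [[207.13283241 167.20706235]]
```

View pics/l19.png

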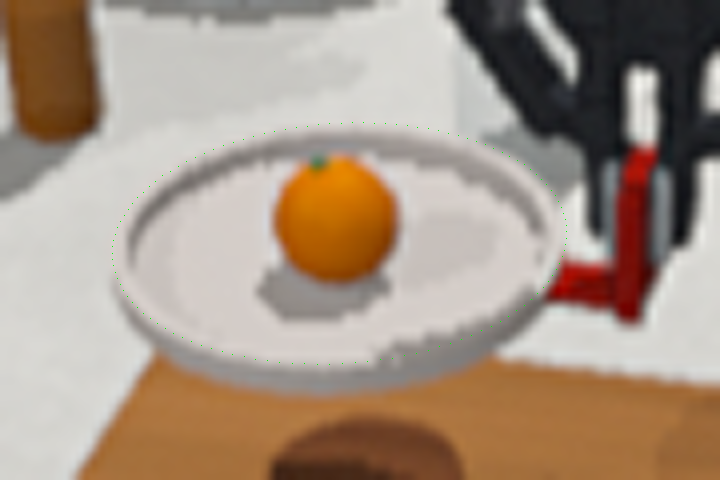

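The rim now matches the outline of a level dish, the ball sits in the middle at crop (336,219), and nothing is moving. I am handing the job in.

```bash
python3 -c "
from cell import robot
print(robot.close_job())"
```

```text
the job is handed in; nothing more can be done
None
```

I placed the clementine in the dish and let go. Then I pinched the red handle, lifted the dish about 85 mm straight up and turned it about 1.74 rad over the stand. I handed the job in at 28.3 s, still holding it; `close_job` gives no verdict.

Last checks:
- **Handle direction:** the jaws are within about 0.01 rad of square to the board's near edge. The board angle itself I measured to about ±0.005 rad.
- **Position:** the dish centre, worked out from the gripper pose, is at about (0.590, -0.008). My measurements of the stand axis spread from (0.590, -0.017) to (0.594, -0.012), so it is within about 10 mm.
- **Level:** before the end the side view showed the dish drooping about 1–2°, so I pitched the tool about 0.02 rad. The rim then matched the outline of a level dish.
- **Fruit:** it lies within about a pixel (2–3 mm) of where the middle should appear in the side view. The arm hid it from the top camera, so only that view confirms it.
- **Rest and grip:** the joints were still, and the fingers were closed on the handle at 9 mm.

Two things differed from the task text. The grip force is fixed at half the maximum, so the 20–30 N for the fruit and 90 N for the handle could not be set. The two cameras also disagreed by 2–5 mm on some points. I saw no slip or damage from the grip and no sign of moved bystanders, though I did not re-measure where the bystanders stand.

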